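Clamp the pivot block and press in its bushings

TASK

Get the aluminium pivot block ready in the brazing fixture: lay it flat in the fixture between the locating pins with its plain end (the end without bores) on the clamp's side, swing the clamp arm fully in over it, and screw the knurled hand screw clockwise all the way down to its stop, which takes more than two turns. Only once the block is clamped, press every bushing on the bench into a bore of its own in the block, collar up, until the collar sits flush on the block. Leave the block clamped, and leave the jar, the hammer and the magnet where they are.

Things in the scene. Friction and masses are not known exactly. Their poses are not given: they have to be found in the camera images.
- block: Loose plain aluminium pivot block, 60 mm (its x) by 190 mm (its y) by 22 mm high (z), 0.5 kg, lying flat on the bench. Three vertical through bores lie along its middle at y = -70, -26 and +18 mm; the end towards +y is plain. Origin: centre of its underside.
- bore0 (a point): Centre of the mouth of the bore at y = -70 mm of the block, on its top face, z up. All bores are alike: 31.8 mm wide, through. A bushing drops 5 mm in by itself (collar underside then 7 mm above the block), then the bore grips it: about 10 N pushes it down the last 7 mm until the collar meets the top face. It stays where left.
- bore1 (a point): The same for the bore at y = -26 mm.
- bore2 (a point): The same for the bore at y = +18 mm.
- block_clamp (a point): Point on the top face of the block in the middle of its plain end, at y = +72 mm, where the clamp bears.
- nest (a point): Middle of the block's place in the fixture, on the top of its base plate. The seated block's origin comes here, with its axes along this frame's: x and y level, z up, y towards the clamp's end.
- fixture: Fixed brazing fixture; origin on the bench under nest, same axes. Grey base plate 100 x 230 mm, 12 mm thick. Six round-topped steel pins, 10 mm in diameter and 12 mm high, stand about the block's place with 2 mm play on each side: at y = -50 and +60 mm on both long sides (x = +-37 mm) and one at each end (x = 0, y = +-102 mm).
- nest_clamp (a point): Point of the nest under the clamp screw when the arm is fully in: 72 mm from nest along its +y, on the base plate; the plain end of the block belongs here.
- pivot (a point): On the vertical axis about which the clamp arm swings, at 80 mm in x and 72 mm in y from nest, near the arm's top face, 70 mm above the bench. The post there is 26 mm in diameter.
- swing (a joint): Clamp arm's swing, rad: 0 = fully in over the block, at its stop (arm along -x of the nest frame); grows to 1.4 as it swings out, clockwise seen from above, towards +y of the nest. Green bar, 80 mm from pivot to screw axis, 22 to 30 mm wide, underside 56 mm and top 70 to 72 mm above the bench. Stiff: takes about 0.7 N m (9 N at the screw), stays where left.
- screw (a joint): Turning of the hand screw in the arm's end, rad: 0 = fully raised, grows clockwise seen from above (tightening), to a hard stop at 15.7 (2.5 turns). Lowers 5 mm a turn: at 0 the rubber pad under it clears the seated block by 8 mm; at the stop its spring holds the block with about 13 N. Turns with 0.1 N m, stays where left.
- screw_head (a point): Centre of the top face of the screw's knurled steel head, a round knob 40 mm in diameter and 18 mm high, gripped from above; its underside is 17 mm above the arm's top when raised and 4.5 mm above it at the stop. It turns and sinks with the screw, and swings with the arm.
- bush_a: Flanged bronze-coloured bushing, one of up to three alike (None when absent). Plain round body 30 mm in diameter and 12 mm long with a 2 mm tapered foot, below a round collar 38 mm in diameter and 8 mm high; 20 mm tall in all, 0.09 kg, 20 mm hole down the middle. Stands on its foot on the bench, collar up. Origin: centre of the foot's underside; z up along its axis.
- bush_b: Flanged bronze-coloured bushing, one of up to three alike (None when absent). Plain round body 30 mm in diameter and 12 mm long with a 2 mm tapered foot, below a round collar 38 mm in diameter and 8 mm high; 20 mm tall in all, 0.09 kg, 20 mm hole down the middle. Stands on its foot on the bench, collar up. Origin: centre of the foot's underside; z up along its axis.
- bush_c: Flanged bronze-coloured bushing, one of up to three alike (None when absent). Plain round body 30 mm in diameter and 12 mm long with a 2 mm tapered foot, below a round collar 38 mm in diameter and 8 mm high; 20 mm tall in all, 0.09 kg, 20 mm hole down the middle. Stands on its foot on the bench, collar up. Origin: centre of the foot's underside; z up along its axis.
- jar: Bystander: glass jar with a lid, 68 mm in diameter, 95 mm tall. Origin: centre of its underside.
- hammer: Bystander: hammer lying on the bench. Origin: within its handle's length, on its underside.
- magnet: Bystander: red square welding magnet, 70 x 70 mm, 20 mm high. Origin: centre of its underside.

How it is judged:
By the outcome, as a careful person would: the job done as asked, in the order asked, and still so for the second after the job is handed in, with the robot touching nothing.
Of bush_a, bush_b, bush_c only 2 to 3 are there at a start; the rules pass over those that are not, and their reading is None.
At some moment in a run one of block, bush_a, bush_b, bush_c may be knocked a few centimetres aside while the robot is not near it.
It also fails if it takes over 210 s, if anything falls off the work surface, if the arm or the gripper's body presses on something with over 40 N, if the wrist force passes 120 N, or if a joint passes its speed limit or range.

ROBOT

A 6-joint arm with a two-finger parallel gripper is mounted at the origin on the work surface. World frame = base frame: x ahead of the robot, y to its left, z up, the work surface at z = 0. Lengths are in m, angles in rad, forces in N, time in s.
With the tool pointing down it reaches from about 0.225 to 0.875 m from the base axis. Payload 3.4 kg.
Tool frame: the origin (TCP) lies at the very end of the fingers, on their centre line; the grasp point (between the pads) lies 19 mm behind it; z points along the fingers, y is the direction in which the jaws open and shut (so a half turn about z gives the same grasp; the last joint's range is limited). The gripper opens to 85 mm and grips with 20 to 120 N. Pads are 22 mm wide; open, the fingers measure 114 mm over their backs; the gripper's body (76 mm by 85 mm) begins 54 mm behind the grasp point. The pads swing forward as they close: fully open they stand 13 mm farther back than shut.
Start: joints at [-1.262, 0.276, 1.505, -0, 1.361, -0.121], TCP at [0.24, -0.523, 0.231] pointing down, gripper open.
Joint ranges: [-2.89, 2.89], [-0.75, 2.08], [0.22, 2.7], [-1.18, 4.32], [0.11, 2.71], [-2.7, 2.7]. Speed limits (rad/s): [2.57, 2.57, 3.14, 3.14, 3.14, 3.14].

INTERFACE

Orientations are given as a unit quaternion [w, x, y, z].
In Python, from rig import manip gives the robot as it stands. The module is installed in compiled form; this text tells all that it offers.
- The arm moves only by the tool carry_out, never from a script. Its argument "moves" is one flat list of numbers, 5 for each row, row after row: the opening in per cent of the stroke, from 0 (shut) to 100 (fully open), then the shift along the world's x, y, z in cm, then the turn about the world's z in rad. A call has exactly 10 rows; each row shifts and turns the commanded pose from where the row before left it; what a row does not reach is not made up. A row lasts 1/10 s, in which the tool goes at most 50 mm and 8.59 degrees, less where a joint would pass 70% of its speed; a pose out of reach is approached as far as the arm can. A call is refused whole if a number of a shift passes 5 or a number of a turn 0.15, either way. A call with a gripper value outside its range is refused whole. The fingers move at their own pace and stop on an object; "squeeze" is the grip in N (left out, the last holds). Time passes only in rows, so rows that do not move let the fingers close, or fill a call up. It gives the time, the measured TCP pose, the force and the opening at its end, in the units of the state.
- manip.get_state(): the state, without advancing time (a new reading comes with each control period).
- manip.get_image(name): name is "scene" or "top" or "wrist"; returns the picture (384x512x3 uint8, red, green, blue); there is no depth.
- manip.camera_info(name): a dict with "fov_y" (degrees; the focal length in pixels is half the picture's height over the tangent of half this angle, whatever the lens; pixels are square), "cx", "cy" (the principal point, pixels), "dist" ([k1, k2, p1, p2, k3] as OpenCV has them; the pictures are not rectified), "rvec" (rotation vector, rad) and "tvec" (3), from world to camera coordinates, as OpenCV has them; the wrist camera has in their place "hand_eye" (4x4, takes a point from camera to tool coordinates, whose origin is the TCP and whose axes are the flange's). Camera axes: x right, y down, z forward; pixel columns grow to the right and rows downward; lengths in m; the calibration is good to about 2 mm. A picture is of the moment at which its call begins: read the wrist's pose just before it. camera_info takes no time and is no camera call.
- manip.sign_off(): hands the job in, once; it reports no verdict.
The state is a dict: "clock": time; "qpos": joint angles; "qd": joint speeds; "effort": joint torques, N m; "position": TCP position; "ee_rot": TCP orientation; "contact_force": force on the tool from outside, world axes, zero at the start; "moment": the same for the moment, N m; "width": finger opening in m.
Only numpy, scipy, OpenCV 4.12 (cv2) and the standard library are available. Lean on these libraries where they do the work, as an engineer would, in place of code of your own. Each camera call takes 0.05 s, during which the arm holds its last target. There are 200 camera calls.

## Working session

There is one attempt and no reset: what is moved stays moved. The work goes in short steps, Python scripts to look and compute and a tool call to move; the robot and the scene stay as the last step left them, time stands still between calls to the robot, and variables do not carry over. Pictures are saved under pics/ and viewed, about 12 in all and at most 16, crops included, and the job is handed in when it is done.

Besides the shell and the picture viewer there is one more tool, called after "Call:" in YAML: its name, and indented under it one key for each argument. carry_out: Moves the arm, as the interface text tells. Its arguments: {"type":"object","properties":{"moves":{"type":"array","items":{"type":"number"}},"squeeze":{"type":"number"}},"required":["moves"]}

```bash
mkdir -p pics; cat > h.py <<'E'
import numpy as np, cv2
from rig import manip
from scipy.spatial.transform import Rotation as R
def cam(name, st=None):
    i=manip.camera_info(name); f=192/np.tan(np.radians(i["fov_y"])/2)
    K=np.array([[f,0,i["cx"]],[0,f,i["cy"]],[0,0,1]]); D=np.array(i["dist"],float)
    if "hand_eye" in i:
        q=st["ee_rot"]; T=np.eye(4); T[:3,:3]=R.from_quat([q[1],q[2],q[3],q[0]]).as_matrix(); T[:3,3]=st["position"]
        C=np.linalg.inv(T@np.array(i["hand_eye"])); Rm=C[:3,:3]; t=C[:3,3]
    else: Rm=cv2.Rodrigues(np.array(i["rvec"],float))[0]; t=np.array(i["tvec"],float).ravel()
    return K,D,Rm,t
def shot(name,fn=None):
    st=manip.get_state(); im=manip.get_image(name); c=cam(name,st)
    if fn: cv2.imwrite("pics/"+fn,im[:,:,::-1])
    return im,c
def ray(c,uv,z):
    K,D,Rm,t=c; p=cv2.undistortPoints(np.array(uv,float).reshape(-1,1,2),K,D).reshape(-1,2)
    d=np.c_[p,np.ones(len(p))]@Rm; o=-Rm.T@t
    return o+d*((z-o[2])/d[:,2])[:,None]
def proj(c,P):
    K,D,Rm,t=c
    return cv2.projectPoints(np.array(P,float).reshape(-1,3),cv2.Rodrigues(Rm)[0],t,K,D)[0].reshape(-1,2)
E
python3 - <<'E'
from h import *
for n in ["top","scene","wrist"]:
    im,c=shot(n,n+"0.png"); print(n,-c[2].T@c[3], c[0][0,0],c[1])
a=[cv2.imread(f"pics/{n}0.png") for n in ("top","scene")]
print(manip.get_state())
E
```

```text
top [0.43330245 0.02114497 1.57639441] 456.44553170501086 [-0.16028398  0.          0.          0.          0.        ]
scene [ 1.18604595 -0.84507833  0.84544102] 450.5831722672772 [-0.01891316  0.          0.          0.          0.        ]
wrist [ 0.30539727 -0.49200162  0.37377288] 276.06143427165483 [-0.06847938  0.          0.          0.          0.        ]
{'clock': 0.15, 'qpos': array([-1.26199850e+00,  2.76447329e-01,  1.50585520e+00, -1.31727699e-05,
        1.36073608e+00, -1.21012843e-01]), 'qd': array([-4.22690708e-04, -2.80056870e-03, -3.90436068e-03,  6.68565627e-05,
       -1.75880093e-06,  2.34245064e-04]), 'effort': array([ 1.55557809e-03, -4.17143440e+01, -2.46032095e+01, -8.13828365e-05,
        7.57766917e-03,  2.10638666e-05]), 'position': array([ 0.23945885, -0.52230988,  0.23063468]), 'ee_rot': array([-7.19187113e-04,  9.76996038e-01,  2.13256231e-01, -7.41945085e-05]), 'contact_force': array([-0.10170907, -0.75987744,  0.72694524]), 'moment': array([-0.02651178,  0.03859439, -0.06914883]), 'width': 0.08512006279266376}
```

View pics/top0.png

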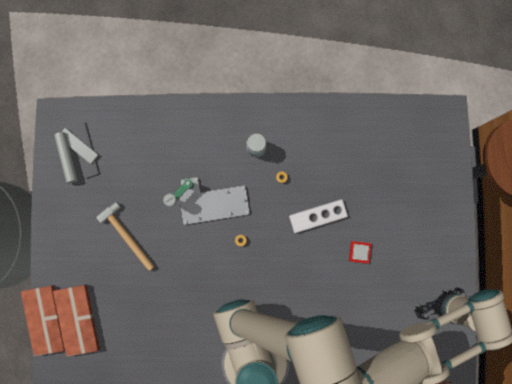

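View pics/scene0.png

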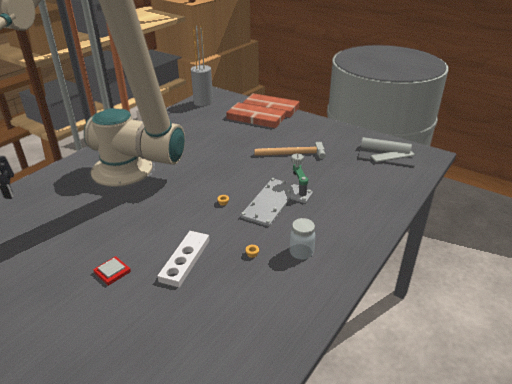

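The top view shows the block at (319,217) with its plain end on the left. The fixture is at (215,205) with the clamp at its upper left, swung out. There are two bushings, at (282,178) and (241,241), with the jar at (256,145).

```bash
python3 - <<'E'
from h import *
im,c=shot("top")
hsv=cv2.cvtColor(im,cv2.COLOR_RGB2HSV)
big=cv2.resize(im[110:275,90:390],None,fx=2.6,fy=2.6,interpolation=cv2.INTER_CUBIC); cv2.imwrite("pics/topcrop.png",big[:,:,::-1])
def comps(m,lo,lab,z):
    for k in cv2.findContours(m.astype(np.uint8),cv2.RETR_EXTERNAL,cv2.CHAIN_APPROX_NONE)[0]:
        if cv2.contourArea(k)<lo: continue
        r=cv2.minAreaRect(k); b=ray(c,cv2.boxPoints(r),z)
        print(lab,np.round(r[0],1),np.round(r[1],1),"ctr",ray(c,[r[0]],z)[0].round(4),"corn",b[:,:2].round(3).tolist())
box=np.zeros(im.shape[:2],bool); box[110:290,100:400]=1
comps(box&(hsv[...,1]>140)&(hsv[...,0]>12)&(hsv[...,0]<30)&(hsv[...,2]>120),20,"bush",.02)
comps(box&(hsv[...,1]<40)&(hsv[...,2]>185),150,"block",.022)
comps(box&(hsv[...,1]<50)&(hsv[...,2]>125),150,"plate",.012)
comps(box&(hsv[...,1]>90)&(hsv[...,0]>50)&(hsv[...,0]<90),20,"green",.07)
comps(box&((hsv[...,0]<6)|(hsv[...,0]>174))&(hsv[...,1]>150),20,"red",.02)
E
```

```text
bush [240.5 240.5] [9. 9.] ctr [0.4244 0.0463 0.02  ] corn [[0.44, 0.061], [0.44, 0.031], [0.409, 0.031], [0.409, 0.062]]
bush [281.5 176.5] [9. 9.] ctr [ 0.6423 -0.0966  0.02  ] corn [[0.658, -0.081], [0.658, -0.112], [0.627, -0.112], [0.627, -0.081]]
block [317.7 215.6] [16.8 54.1] ctr [ 0.5063 -0.2186  0.022 ] corn [[0.507, -0.121], [0.561, -0.301], [0.506, -0.317], [0.452, -0.138]]
plate [360.4 251.9] [14.3 14.1] ctr [ 0.3793 -0.3663  0.012 ] corn [[0.358, -0.339], [0.406, -0.344], [0.401, -0.394], [0.352, -0.389]]
plate [317.7 215.5] [19.2 56.4] ctr [ 0.507  -0.2199  0.012 ] corn [[0.511, -0.117], [0.567, -0.305], [0.503, -0.324], [0.447, -0.136]]
plate [213.6 204.5] [29.5 66.8] ctr [0.5487 0.1378 0.012 ] corn [[0.582, 0.26], [0.616, 0.032], [0.516, 0.017], [0.481, 0.243]]
plate [255.6 141.9] [18.7 17.7] ctr [ 0.7661 -0.0088  0.012 ] corn [[0.747, 0.032], [0.807, 0.012], [0.785, -0.05], [0.726, -0.029]]
green [182.8 189. ] [ 6.2 20.5] ctr [0.5968 0.236  0.07  ] corn [[0.583, 0.269], [0.627, 0.217], [0.611, 0.203], [0.567, 0.255]]
red [359.8 251.9] [20.5 20. ] ctr [ 0.3797 -0.3625  0.02  ] corn [[0.351, -0.322], [0.419, -0.332], [0.409, -0.403], [0.341, -0.393]]
```

View pics/topcrop.png

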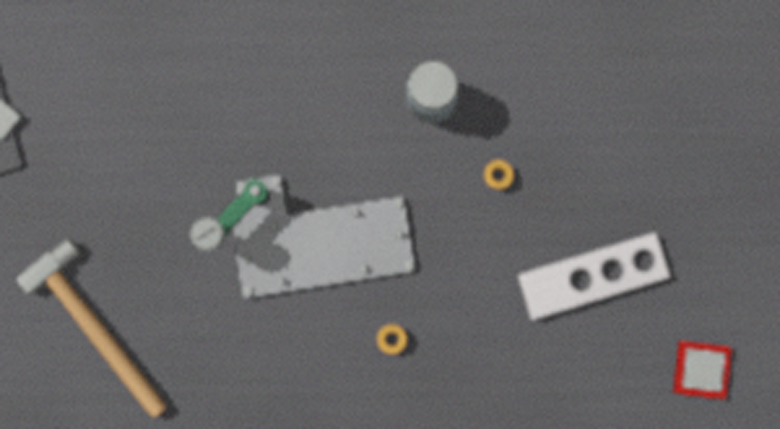

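Call:
carry_out:
  moves: [100,2.65,3.1,0.2,0.143,100,2.65,3.1,0.2,0.143,100,2.65,3.1,0.2,0.143,100,2.65,3.1,0.2,0.143,100,2.65,3.1,0.2,0.143,100,2.65,3.1,0.2,0.143,100,2.65,3.1,0.2,0.143,100,2.65,3.1,0.2,0.143,100,2.65,3.1,0.2,0.143,100,2.65,3.1,0.2,0.143]
  squeeze: 60

```text
clock: 1.2
position: [0.5054, -0.2113, 0.2513]
ee_rot: [0.0, 0.596, 0.803, -0.0]
contact_force: [-0.5, -0.6, -0.2]
width: 0.0854
```

```bash
cat >> h.py <<'E'
def toolyaw(st):
    q=st["ee_rot"]; y=R.from_quat([q[1],q[2],q[3],q[0]]).as_matrix()[:,1]; return np.arctan2(y[1],y[0])
def say():
    st=manip.get_state(); print("t",round(st["clock"],2),"pos",st["position"].round(4),"yaw",round(toolyaw(st),4),"q",st["qpos"].round(2),"F",st["contact_force"].round(1),"w",round(st["width"],4)); return st
E
python3 - <<'E'
from h import *
say(); im,c=shot("wrist","w1.png")
hsv=cv2.cvtColor(im,cv2.COLOR_RGB2HSV)
print(proj(c,[[.504,-.212,.022]]))
m=((hsv[...,1]<40)&(hsv[...,2]>170)).astype(np.uint8)
for k in cv2.findContours(m,cv2.RETR_EXTERNAL,cv2.CHAIN_APPROX_NONE)[0]:
    if cv2.contourArea(k)<1000: continue
    k=ray(c,k.reshape(-1,2),.022)[:,:2]
    r=cv2.minAreaRect((k*1000).astype(np.float32)); print(r)
E
```

```text
t 1.2 pos [ 0.5054 -0.2113  0.2513] yaw 0.295 q [-0.52  0.22  1.53 -0.    1.39 -0.82] F [-0.5 -0.6 -0.2] w 0.0854
[[257.36892531 168.91910751]]
((504.7452392578125, -220.27053833007812), (61.70664978027344, 191.9840087890625), 16.404983520507812)
```

View pics/w1.png

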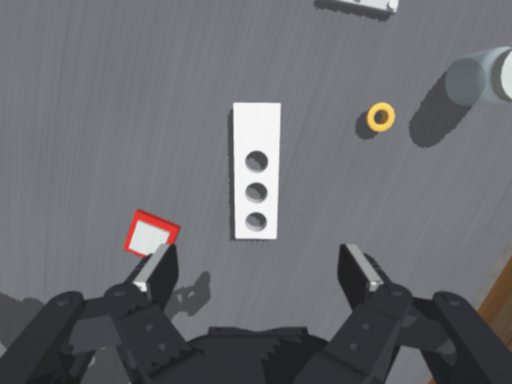

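Wrist view: the block is at (257,170) and the bores point down-image; the mask gives centre (0.5047, -0.2203) and yaw 0.286. I'll descend and grasp.

Call:
carry_out:
  moves: [100,-0.27,-0.23,-3.5,-0.009,100,0,0,-3.5,0,100,0,0,-3.5,0,100,0,0,-3.5,0,100,0,0,-3.5,0,100,0,0,-3.5,0,100,0,0,-2.5,0,100,0,0,-1.0,0,100,0,0,-0.3,0,60,0,0,0,0]
  squeeze: 60

```text
clock: 2.25
position: [0.5024, -0.2154, 0.0038]
ee_rot: [0.0, 0.602, 0.799, 0.0]
contact_force: [0.6, 0.6, 0.3]
width: 0.0734
```

Call:
carry_out:
  moves: [50,0,0,0,0,50,0,0,0,0,50,0,0,0,0,50,0,0,0,0,50,0,0,0,0,50,0,0,0,0,50,0,0,1.0,0,50,0,0,3,0,50,0,0,3,0,50,0,0,3,0]

```text
clock: 3.25
position: [0.5005, -0.2144, 0.1039]
ee_rot: [-0.001, 0.601, 0.799, -0.0]
contact_force: [-0.1, -0.8, -5.5]
width: 0.058
```

```bash
python3 - <<'E'
from h import *
say(); im,c=shot("wrist","w2.png")
E
```

```text
t 3.25 pos [ 0.5005 -0.2144  0.1039] yaw 0.2801 q [-0.53  0.33  1.76 -0.    1.05 -0.81] F [-0.1 -0.8 -5.5] w 0.058
```

View pics/w2.png

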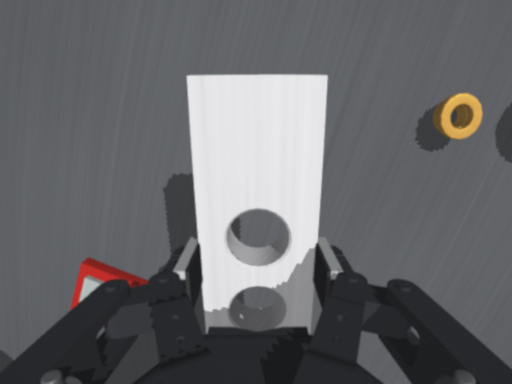

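The block is held, with the jaws at its sides (195 and 325, 250). Next I'll look at the fixture from beside it.

Call:
carry_out:
  moves: [50,-1.1,2.95,1.46,-0.013,50,-1.1,2.95,1.46,-0.013,50,-1.1,2.95,1.46,-0.013,50,-1.1,2.95,1.46,-0.013,50,-1.1,2.95,1.46,-0.013,50,-1.1,2.95,1.46,-0.013,50,-1.1,2.95,1.46,-0.013,50,-1.1,2.95,1.46,-0.013,50,-1.1,2.95,1.46,-0.013,50,-1.1,2.95,1.46,-0.013]

```text
clock: 4.3
position: [0.3899, 0.0809, 0.249]
ee_rot: [-0.001, 0.652, 0.758, -0.001]
contact_force: [0.4, 0.7, -5.1]
width: 0.0586
```

```bash
python3 - <<'E'
from h import *
st=say(); im,c=shot("wrist","w3.png")
cv2.imwrite("pics/w3b.png",cv2.resize(im,None,fx=1.5,fy=1.5,interpolation=cv2.INTER_CUBIC)[:,:,::-1])
print(proj(c,[[.5487,.1378,.012],[.617,.221,.07]]))
E
```

```text
t 4.3 pos [0.3899 0.0809 0.249 ] yaw 0.1491 q [ 0.03 -0.01  1.8  -0.    1.35 -0.12] F [ 0.4  0.7 -5.1] w 0.0586
[[378.59187841 144.60674713]
 [472.43737207  88.9068823 ]]
```

View pics/w3b.png

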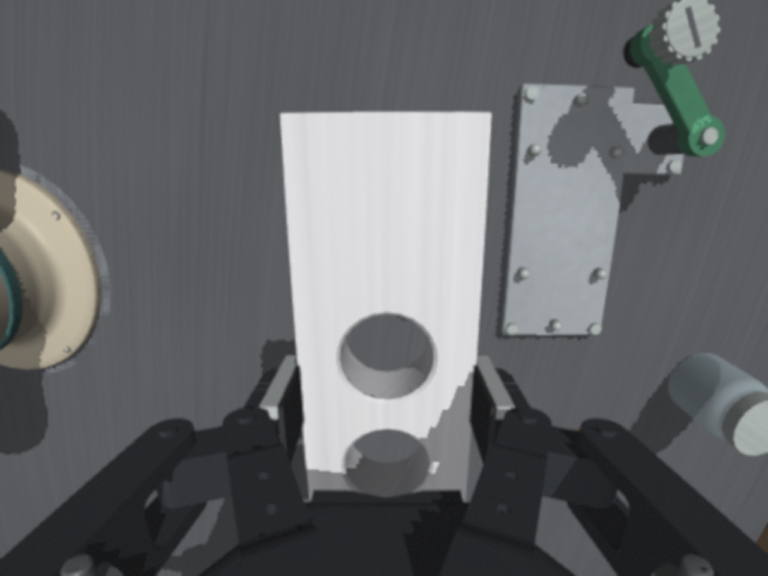

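In the enlarged wrist view the six pins sit at (535,150), (522,273), (616,152), (600,273), (580,100) and (554,326). The knob is at (690,28) and the pivot at (708,135). I'll fit the nest frame to these.

```bash
python3 - <<'E'
from h import *
st=manip.get_state(); c=cam("wrist",st)
uv=np.array([[535,150],[522,273],[616,152],[600,273],[580,100],[554,326]])/1.5
L=np.array([[-37,60],[-37,-50],[37,60],[37,-50],[0,102],[0,-102]])/1000
P=ray(c,uv,.0235)[:,:2]
lc,pc=L.mean(0),P.mean(0); U,S,Vt=np.linalg.svd((L-lc).T@(P-pc)); Q=(U@Vt).T
t=pc-Q@lc; yaw=np.arctan2(Q[1,0],Q[0,0]); print("nest",t,"yaw",yaw,"scale",S.sum()/((L-lc)**2).sum()); print(((P-(L@Q.T+t))*1000).round(1))
pv=t+Q@[.08,.072]; print("pivot exp",pv,"seen",ray(c,np.array([[708,135]])/1.5,.072))
k=ray(c,np.array([[690,28]])/1.5,.106)[0]; d=k[:2]-pv; print("knob",k,np.linalg.norm(d),"swing",(np.arctan2(-Q[1,0],-Q[0,0])-np.arctan2(d[1],d[0]))%(2*np.pi))
# block in hand, top face z
for zt in (.165,.169):
  b=ray(c,np.array([[281,112],[491,112]])/1.5,zt); o=st["position"]; e=b[:,:2]-o[:2]; w=toolyaw(st); x=np.array([np.cos(w),np.sin(w)]);y=np.array([-x[1],x[0]])
  print(zt,"end corners rel tool x,y mm",(e@x*1000).round(1),(e@y*1000).round(1))
E
```

```text
nest [0.54445769 0.14224721] yaw 0.14434613579593428 scale 0.9956575139501367
[[ 1.2 -0.3]
 [-0.4  0.3]
 [-0.2 -0.1]
 [ 0.3  1.1]
 [-0.4 -0.7]
 [-0.4 -0.2]]
pivot exp [0.61326884 0.22500606] seen [[0.61691977 0.22651169 0.072     ]]
knob [0.55837372 0.28197683 0.106     ] 0.07911474646492729 swing 0.9482970297676072
0.165 end corners rel tool x,y mm [-56.3  53.1] [103.7 103.7]
0.169 end corners rel tool x,y mm [-55.3  52.2] [103.2 103.2]
```

Call:
carry_out:
  moves: [50,3.06,0.44,0,0,50,3.06,0.44,0,0,50,3.06,0.44,0,0,50,3.06,0.44,0,0,50,3.06,0.44,0,0,50,3.06,0.44,0,0,50,3.06,0.44,0,0,50,3.06,0.44,0,0,50,3.06,0.44,0,0,50,3.06,0.44,0,0]

```text
clock: 5.35
position: [0.6981, 0.1237, 0.2472]
ee_rot: [-0.001, 0.652, 0.758, -0.001]
contact_force: [0.0, -0.0, -5.1]
width: 0.0582
```

```bash
python3 - <<'E'
from h import *
st=say(); im,c=shot("wrist","w4.png")
cv2.imwrite("pics/w4b.png",cv2.resize(im,None,fx=1.5,fy=1.5,interpolation=cv2.INTER_CUBIC)[:,:,::-1])
E
```

```text
t 5.35 pos [0.6981 0.1237 0.2472] yaw 0.15 q [ 0.08  0.48  1.15 -0.    1.52 -0.07] F [ 0.  -0.  -5.1] w 0.0582
```

View pics/w4b.png

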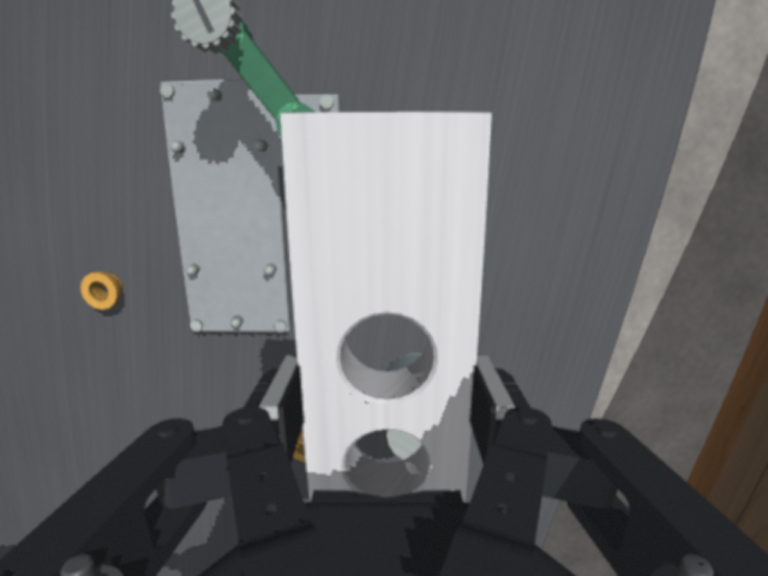

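From the other side the pins are at (177,147), (193,270), (260,146), (269,269), (215,95) and (236,322), with the knob at (205,14).

```bash
python3 - <<'E'
from h import *
st=manip.get_state(); c=cam("wrist",st)
uv=np.array([[177,147],[193,270],[260,146],[269,269],[215,95],[236,322]])/1.5
L=np.array([[-37,60],[-37,-50],[37,60],[37,-50],[0,102],[0,-102]])/1000
P=ray(c,uv,.0235)[:,:2]
lc,pc=L.mean(0),P.mean(0); U,S,Vt=np.linalg.svd((L-lc).T@(P-pc)); Q=(U@Vt).T
t=pc-Q@lc; print("nest",t,"yaw",np.arctan2(Q[1,0],Q[0,0]),S.sum()/((L-lc)**2).sum()); print(((P-(L@Q.T+t))*1000).round(1))
pv=t+Q@[.08,.072]
k=ray(c,np.array([[205,14]])/1.5,.106)[0]; d=k[:2]-pv; print("pivot",pv,"knob",k,np.linalg.norm(d),"swing",(np.arctan2(-Q[1,0],-Q[0,0])-np.arctan2(d[1],d[0]))%(2*np.pi))
o=st["position"]; w=toolyaw(st); x=np.array([np.cos(w),np.sin(w)]);y=np.array([-x[1],x[0]])
for dz in (.016,.018,.020):
  e=ray(c,np.array([[281,112],[491,112],[337,356],[437,356],[387,312]])/1.5,o[2]+dz)[:,:2]-o[:2]
  print(dz,(e@x*1000).round(1),(e@y*1000).round(1))
E
```

```text
nest [0.55818821 0.13761369] yaw 0.1460091524861136 0.974808128096699
[[ 0.8 -1. ]
 [ 1.6  1.2]
 [-1.2 -1.7]
 [-1.6  1.6]
 [ 1.  -2.3]
 [-0.5  2.2]]
pivot [0.62686163 0.22048686] knob [0.567946   0.27416409 0.106     ] 0.07970129647436826 swing 0.8849157314430407
0.016 [-31.9  28.5 -18.3  15.4  -1.4] [90.1 90.1 13.5 13.4 29.2]
0.018 [-31.5  28.1 -18.   15.2  -1.5] [89.9 89.9 14.5 14.4 29.9]
0.02 [-31.   27.6 -17.8  14.9  -1.5] [89.6 89.6 15.4 15.3 30.6]
```

```bash
python3 - <<'E'
from h import *
c=cam("top"); im=cv2.imread("pics/top0.png").astype(np.float32).mean(2)
yaw=.147; t=np.array([.549,.139]); Q=np.array([[np.cos(yaw),-np.sin(yaw)],[np.sin(yaw),np.cos(yaw)]])
def samp(L):
    P=L@Q.T+t; uv=proj(c,np.c_[P,np.full(len(P),.012)]).astype(np.float32)
    return cv2.remap(im,uv[:,0].reshape(1,-1),uv[:,1].reshape(1,-1),cv2.INTER_LINEAR).ravel()
s=np.arange(-.015,.0151,.0005)
def edge(L0,n):
    v=samp(L0+s[:,None]*n); v=v if v[0]>v[-1] else v
    a,b=v[:10].mean(),v[-10:].mean(); i=np.where(v<(a+b)/2)[0][0]; return s[i]*1000
for nm,ys,x,n in (("+x",np.arange(-.1,.005,.01),.05,[1,0]),("-x",np.arange(-.1,.1,.012),-.05,[-1,0])):
    print(nm,[float(round(edge(np.array([[x,y]]),np.array(n)),1)) for y in ys])
print("-y",[float(round(edge(np.array([[x,-.115]]),np.array([0,-1])),1)) for x in np.arange(-.045,.046,.01)])
print("+y",[float(round(edge(np.array([[x,.115]]),np.array([0,1])),1)) for x in np.arange(-.045,.046,.01)])
E
```

```text
+x [-1.5, 1.0, -1.0, 0.5, 0.0, 0.0, -1.0, -0.5, 0.0, -1.5, 0.0]
-x [0.5, 0.0, 0.0, 1.5, 0.5, 1.5, -0.5, 1.0, 0.0, 0.5, 0.0, 0.5, 1.0, 1.0, 1.5, 0.0, 1.0]
-y [0.0, 2.0, 0.5, 2.0, -6.0, 2.0, 1.0, 1.5, 0.0, 0.5]
+y [-0.5, -2.0, -0.5, -2.0, 0.0, -15.0, -15.0, -8.5, -3.0, -7.5]
```

Call:
carry_out:
  moves: [50,-2.98,0.4,0,-0.003,50,-2.98,0.4,0,0,50,-2.98,0.4,0,0,50,-2.98,0.4,0,0,50,-2.98,0.4,-1.5,0,50,0,0,-4.5,0,50,0,0,-4.5,0,50,0,0,-4.5,0,50,0,0,-4.0,0,50,0,0,-2.0,0]

```text
clock: 6.4
position: [0.5445, 0.143, 0.0348]
ee_rot: [-0.003, 0.653, 0.757, -0.003]
contact_force: [-1.0, -0.6, -6.1]
width: 0.0585
```

Call:
carry_out:
  moves: [50,0,0,-0.3,0,50,0,0,-0.2,0,50,0,0,-0.1,0,50,0,0,-0.1,0,50,0,0,-0.1,0,50,0,0,-0.1,0,50,0,0,-0.1,0,50,0,0,-0.1,0,50,0,0,-0.1,0,50,0,0,0,0]

```text
clock: 7.4
position: [0.5487, 0.1439, 0.0271]
ee_rot: [-0.0, 0.653, 0.757, -0.0]
contact_force: [0.9, 0.0, -5.7]
width: 0.0581
```

```bash
python3 - <<'E'
from h import *
say(); im,c=shot("scene"); im2,_=shot("wrist")
a=cv2.resize(im[140:260,215:345],None,fx=4,fy=4,interpolation=cv2.INTER_CUBIC)
b=np.vstack([im2[:,:256],])
cv2.imwrite("pics/s5.png",a[:,:,::-1]); cv2.imwrite("pics/w5.png",im2[:,:,::-1])
E
```

```text
t 7.4 pos [0.5487 0.1439 0.0271] yaw 0.147 q [ 0.13  0.45  1.8  -0.    0.89 -0.01] F [ 0.9  0.  -5.7] w 0.0581
```

View pics/w5.png

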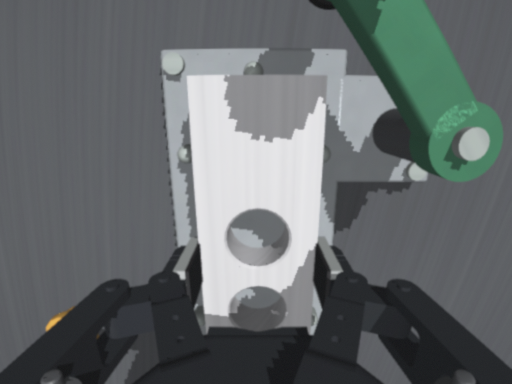

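```bash
python3 - <<'E'
from h import *
st=say(); c=cam("wrist",st); w=toolyaw(st); x=np.array([np.cos(w),np.sin(w)]);y=np.array([-x[1],x[0]]); o=st["position"]
P=lambda a,b,z: np.r_[o[:2]+a*x+b*y,z]
print(proj(c,[P(-.037,.0549,.0235),P(.037,.0549,.0235),P(0,.0969,.0235),P(-.03,.0899,.0453),P(.03,.0899,.0453)]).round(1))
im=cv2.imread("pics/w5.png"); cv2.imwrite("pics/w5c.png",cv2.resize(im[40:180,150:350],None,fx=4,fy=4,interpolation=cv2.INTER_CUBIC))
E
```

```text
t 7.5 pos [0.5488 0.144  0.0272] yaw 0.147 q [ 0.13  0.45  1.8  -0.    0.89 -0.01] F [ 0.5 -0.3 -6.1] w 0.0582
[[191.  150.1]
 [329.9 150.1]
 [260.7  64.9]
 [190.6  74.6]
 [331.8  74.6]]
```

View pics/w5c.png

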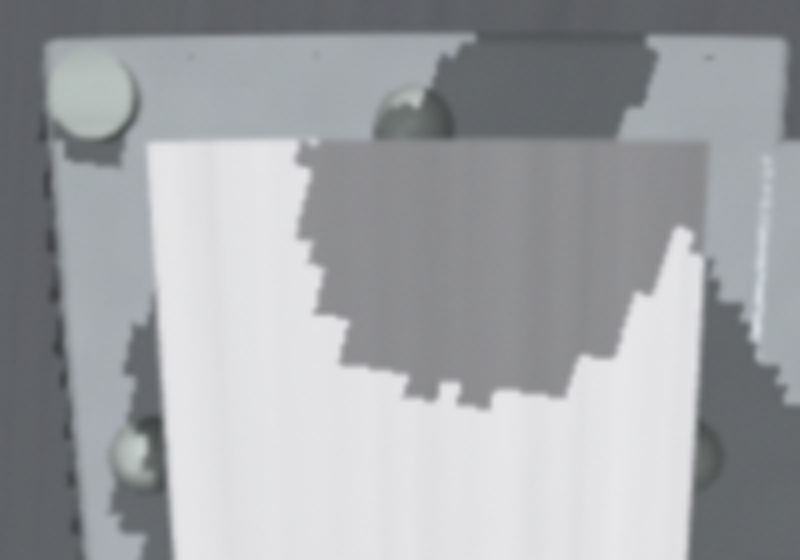

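Close crop: the end pin shows just beyond the block end, and the side pins are biased left. The nest lies about 1.5 mm toward -x and 2 mm toward -y of the block, so I'll shift and lower.

Call:
carry_out:
  moves: [50,0,0,0.2,0,50,-0.12,-0.22,0,0,50,0,0,0,0,50,0,0,-0.2,0,50,0,0,-0.15,0,50,0,0,-0.15,0,50,0,0,-0.15,0,50,0,0,-0.15,0,50,0,0,0,0,50,0,0,0,0]

```text
clock: 8.5
position: [0.5477, 0.1418, 0.0212]
ee_rot: [-0.0, 0.653, 0.757, -0.0]
contact_force: [-0.2, -0.0, -5.8]
width: 0.0584
```

Call:
carry_out:
  moves: [50,0,0,-0.15,0,50,0,0,-0.15,0,50,0,0,-0.1,0,50,0,0,-0.1,0,50,0,0,-0.05,0,50,0,0,0,0,65,0,0,0,0,100,0,0,0,0,100,0,0,0,0,100,0,0,0,0]

```text
clock: 9.5
position: [0.5484, 0.1418, 0.0161]
ee_rot: [0.0, 0.653, 0.757, 0.001]
contact_force: [-0.2, 0.4, 0.4]
width: 0.0855
```

Call:
carry_out:
  moves: [100,0,0,2.5,0,100,0,0,4,0,100,0,0,4,0,100,0,0,4,0,100,0,0,4,0,100,0.74,-4.94,2,0,100,0.5,-3,0,0,100,0,0,0,0,100,0,0,0,0,100,0,0,0,0]

```text
clock: 10.5
position: [0.5592, 0.0665, 0.2189]
ee_rot: [-0.001, 0.653, 0.757, -0.0]
contact_force: [0.4, -0.3, 0.4]
width: 0.0855
```

```bash
python3 - <<'E'
from h import *
st=say(); im,c=shot("wrist","w6.png")
cv2.imwrite("pics/w6b.png",cv2.resize(im,None,fx=1.5,fy=1.5,interpolation=cv2.INTER_CUBIC)[:,:,::-1])
E
```

```text
t 10.5 pos [0.5592 0.0665 0.2189] yaw 0.1472 q [-0.01  0.27  1.55  0.    1.33 -0.15] F [ 0.4 -0.3  0.4] w 0.0855
```

View pics/w6b.png

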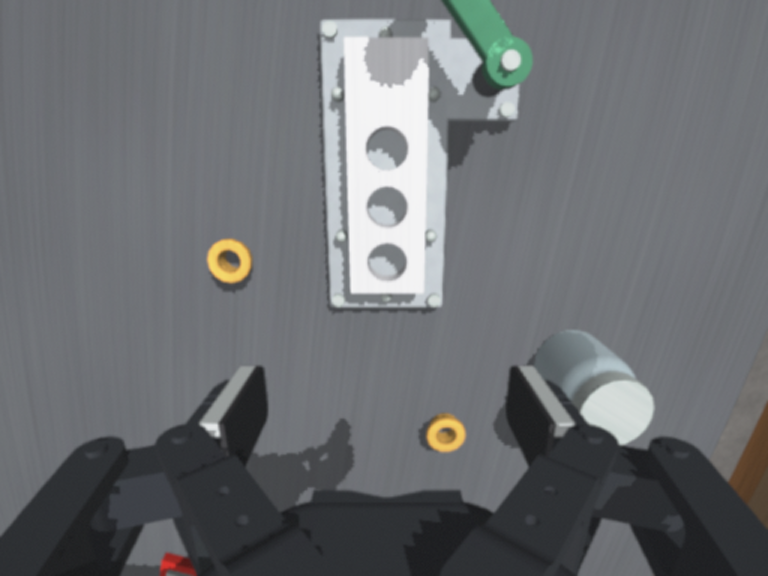

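The block is seated flat between all the pins, bores toward -y and plain end under the clamp side. Next I'll move above the knob.

Call:
carry_out:
  moves: [100,0.04,2.115,0,0.061,100,0.04,2.115,0,0.061,100,0.04,2.115,0,0.061,100,0.04,2.115,0,0.061,100,0.04,2.115,0,0.061,100,0.04,2.115,0,0.061,100,0.04,2.115,0,0.061,100,0.04,2.115,0,0.061,100,0.04,2.115,0,0.061,100,0.04,2.115,0,0.061]

```text
clock: 11.55
position: [0.5628, 0.2794, 0.2189]
ee_rot: [-0.0, 0.394, 0.919, -0.0]
contact_force: [0.8, -0.6, -1.1]
width: 0.0852
```

```bash
python3 - <<'E'
from h import *
st=say(); im,c=shot("wrist","w7.png")
e=proj(c,[[.563,.278,.107],[.583,.278,.107]]); print(e)
g=cv2.medianBlur(cv2.cvtColor(im,cv2.COLOR_RGB2GRAY),3)
h=cv2.HoughCircles(g,cv2.HOUGH_GRADIENT,1.2,20,param1=100,param2=20,minRadius=18,maxRadius=40)
for k in h[0]:
    if np.hypot(*(k[:2]-e[0]))<60: print(k,ray(c,[k[:2]],.107)[0].round(4))
E
```

```text
t 11.55 pos [0.5628 0.2794 0.2189] yaw 0.7612 q [ 0.35  0.36  1.41  0.    1.37 -0.41] F [ 0.8 -0.6 -1.1] w 0.0852
[[258.14893116 194.52776343]
 [272.92761249 208.01906647]]
[213.00002 222.6      31.32   ] [0.5505 0.2258 0.107 ]
[213.00002 191.40001  22.08   ] [0.5293 0.2503 0.107 ]
[234.6     232.20001  24.6    ] [0.5732 0.233  0.107 ]
```

View pics/w7.png

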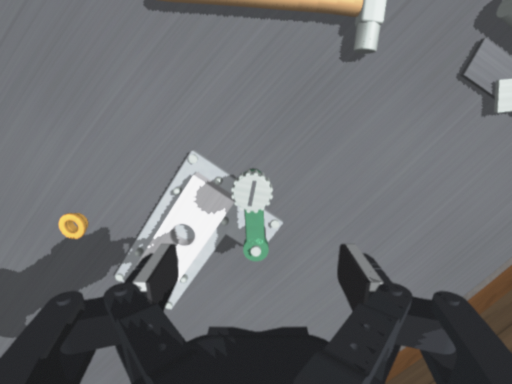

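The knob is at (252,190), close below the tool. I'll descend and grip it.

Call:
carry_out:
  moves: [100,-0.35,0,-3,0,100,0,0,-3,0,100,0,0,-3,0,100,0,0,-2.9,0,100,0,0,-1,0,30,0,0,0,0,30,0,0,0,0,30,0,0,0,0,30,0,0,0,0,30,0,0,0,0]
  squeeze: 40

```text
clock: 12.6
position: [0.5595, 0.2766, 0.0926]
ee_rot: [0.0, 0.396, 0.918, -0.001]
contact_force: [-2.8, -2.3, 5.4]
width: 0.0388
```

```bash
python3 - <<'E'
from h import *
say()
E
```

```text
t 12.6 pos [0.5595 0.2766 0.0926] yaw 0.7571 q [ 0.35  0.45  1.6  -0.    1.1  -0.41] F [-2.8 -2.3  5.4] w 0.0388
```

Call:
carry_out:
  moves: [30,-0.49,-0.55,0,0.092,30,-0.44,-0.6,0,0.092,30,-0.38,-0.63,0,0.092,30,-0.32,-0.67,0,0.092,30,-0.26,-0.69,0,0.092,30,-0.2,-0.72,0,0.092,30,-0.13,-0.73,0,0.092,30,-0.06,-0.74,0,0.092,30,0.01,-0.74,0,0.092,30,0.07,-0.74,0,0.092]

```text
clock: 13.6
position: [0.5362, 0.2134, 0.0926]
ee_rot: [-0.001, -0.054, 0.999, 0.004]
contact_force: [-7.8, 10.4, 6.4]
width: 0.0383
```

```bash
python3 - <<'E'
from h import *
say(); print(manip.get_state()["moment"])
E
```

```text
t 13.6 pos [0.5362 0.2134 0.0926] yaw 1.679 q [ 0.25  0.39  1.71  0.01  1.05 -1.43] F [-7.8 10.4  6.4] w 0.0383
[1.78944635 1.19421141 0.11530342]
```

Call:
carry_out:
  moves: [30,0.05,-0.3,0,0.02,30,0.05,-0.3,0,0.02,30,0.05,-0.2,0,0,30,0,0,0,0,30,0,0,0,0,30,0.05,-0.3,0,0.02,30,0.05,-0.2,0,0,30,0,0,0,0,30,0,0,0,0,30,0,0,0,0]

```text
clock: 14.6
position: [0.537, 0.2064, 0.0926]
ee_rot: [-0.002, -0.08, 0.997, 0.01]
contact_force: [-10.1, 24.6, 4.7]
width: 0.0382
```

```bash
python3 - <<'E'
from h import *
say(); print(manip.get_state()["moment"])
E
```

```text
t 14.6 pos [0.537  0.2064 0.0926] yaw 1.7316 q [ 0.23  0.38  1.71  0.02  1.05 -1.51] F [-10.1  24.6   4.7] w 0.0382
[ 4.36641018  1.71322647 -0.04769202]
```

Call:
carry_out:
  moves: [30,0,0.4,0,0,30,0,0,0,0,80,0,0,0,0,80,0,0,0,0,80,0,0,0,0,80,0,0,0,0.15,80,0,0,0,0.15,80,0,0,0,0.15,80,0,0,0,0.15,80,0,0,0,0.15]

```text
clock: 15.6
position: [0.5414, 0.1996, 0.0908]
ee_rot: [0.001, -0.445, 0.896, -0.0]
contact_force: [0.5, -0.3, -0.5]
width: 0.0686
```

```bash
python3 - <<'E'
from h import *
say(); im,c=shot("wrist","w8.png"); print(proj(c,[[.538,.208,.107]]))
E
```

```text
t 15.6 pos [0.5414 0.1996 0.0908] yaw 2.4924 q [ 0.23  0.39  1.71 -0.    1.04 -2.26] F [ 0.5 -0.3 -0.5] w 0.0686
[[270.32367775 271.18867861]]
```

View pics/w8.png

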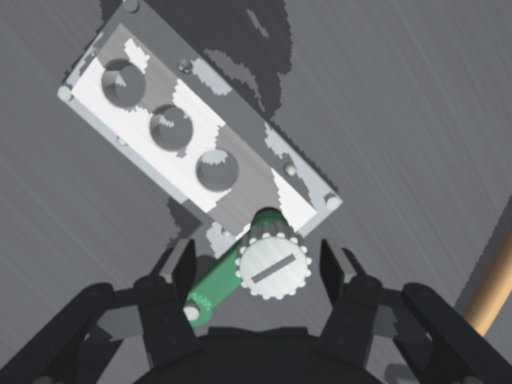

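The knob is at (273,266) over the block's plain end, with the arm in. I'll centre on it, grip and start turning clockwise.

Call:
carry_out:
  moves: [80,-0.45,0.84,0,0,80,0,0,0,0,30,0,0,0,0,30,0,0,0,0,30,0,0,0,0,30,0,0,0,0,30,0,0,-0.01,-0.1,30,0,0,-0.012,-0.15,30,0,0,-0.012,-0.15,30,0,0,-0.012,-0.15]
  squeeze: 50

```text
clock: 16.65
position: [0.5373, 0.208, 0.0907]
ee_rot: [0.001, -0.179, 0.984, -0.001]
contact_force: [1.4, -3.3, 3.2]
width: 0.0377
```

```bash
python3 - <<'E'
from h import *
say(); print(manip.get_state()["moment"])
E
```

```text
t 16.65 pos [0.5373 0.208  0.0907] yaw 1.9312 q [ 0.25  0.39  1.71 -0.    1.04 -1.68] F [ 1.4 -3.3  3.2] w 0.0377
[-0.52518502 -0.20163296  0.19522093]
```

Call:
carry_out:
  moves: [30,0,0,-0.012,-0.15,30,0,0,-0.012,-0.15,30,0,0,-0.012,-0.15,30,0,0,-0.012,-0.15,30,0,0,-0.012,-0.15,30,0,0,-0.012,-0.15,30,0,0,-0.012,-0.15,30,0,0,-0.012,-0.15,30,0,0,-0.012,-0.15,30,0,0,-0.012,-0.15]

```text
clock: 17.65
position: [0.5372, 0.2077, 0.0895]
ee_rot: [0.002, 0.539, 0.842, 0.0]
contact_force: [1.3, -4.1, 4.4]
width: 0.038
```

Call:
carry_out:
  moves: [30,0,0,-0.012,-0.15,30,0,0,-0.012,-0.15,30,0,0,-0.012,-0.15,30,0,0,-0.012,-0.15,30,0,0,-0.012,-0.15,30,0,0,-0.012,-0.15,30,0,0,-0.012,-0.15,30,0,0,-0.012,-0.15,30,0,0,-0.012,-0.15,30,0,0,-0.012,-0.15]

```text
clock: 18.65
position: [0.537, 0.2077, 0.0883]
ee_rot: [0.001, 0.969, 0.248, 0.001]
contact_force: [0.7, -4.2, 5.2]
width: 0.038
```

Call:
carry_out:
  moves: [30,0,0,-0.012,-0.15,30,0,0,-0.012,-0.15,30,0,0,-0.012,-0.15,30,0,0,-0.012,-0.15,30,0,0,-0.012,-0.15,30,0,0,-0.012,-0.15,30,0,0,-0.012,-0.15,30,0,0,0,0,80,0,0,0,0,80,0,0,0,0]

```text
clock: 19.65
position: [0.5355, 0.2089, 0.0863]
ee_rot: [-0.0, 0.963, -0.268, -0.001]
contact_force: [-0.2, 0.5, 0.2]
width: 0.0658
```

```bash
python3 - <<'E'
from h import *
say(); print(manip.get_state()["moment"])
E
```

```text
t 19.65 pos [0.5355 0.2089 0.0863] yaw -2.1134 q [0.25 0.39 1.72 0.   1.03 2.36] F [-0.2  0.5  0.2] w 0.0658
[-0.00714083 -0.01229292 -0.01106868]
```

Call:
carry_out:
  moves: [80,0,0,0,0.15,80,0,0,0,0.15,80,0,0,0,0.15,80,0,0,0,0.15,80,0,0,0,0.15,80,0,0,0,0.15,80,0,0,0,0.15,80,0,0,0,0.15,80,0,0,0,0.15,80,0,0,0,0.15]

```text
clock: 20.65
position: [0.5354, 0.209, 0.0861]
ee_rot: [-0.0, 0.886, 0.464, -0.001]
contact_force: [-0.9, -0.3, -0.4]
width: 0.0682
```

Call:
carry_out:
  moves: [80,0,0,0,0.15,80,0,0,0,0.15,80,0,0,0,0.15,80,0,0,0,0.15,80,0,0,0,0.15,80,0,0,0,0.15,80,0,0,0,0.15,80,0,0,0,0.15,80,0,0,0,0.15,80,0,0,0,0.15]

```text
clock: 21.65
position: [0.5354, 0.209, 0.0862]
ee_rot: [-0.001, 0.332, 0.943, -0.0]
contact_force: [0.8, 0.5, 0.7]
width: 0.068
```

Call:
carry_out:
  moves: [80,0,0,0,0.15,80,0,0,0,0.15,80,0,0,0,0.15,80,0,0,0,0.15,80,0,0,0,0.15,80,0,0,0,0.15,80,0,0,0,0.15,80,0,0,0,0.15,80,0,0,0,0.15,80,0,0,0,0.15]

```text
clock: 22.65
position: [0.5355, 0.209, 0.0862]
ee_rot: [-0.001, -0.4, 0.917, 0.001]
contact_force: [0.1, 0.5, -0.3]
width: 0.0681
```

Call:
carry_out:
  moves: [80,0,0,0,0.15,80,0,0,0,0,30,0,0,0,0,30,0,0,0,0,30,0,0,0,0,30,0,0,0,0,30,0,0,0,0,30,0,0,-0.012,-0.1,30,0,0,-0.012,-0.15,30,0,0,-0.012,-0.15]

```text
clock: 23.65
position: [0.5371, 0.2082, 0.0869]
ee_rot: [0.001, -0.277, 0.961, -0.001]
contact_force: [2.5, -3.8, 4.3]
width: 0.038
```

```bash
python3 - <<'E'
from h import *
say(); print(manip.get_state()["moment"])
E
```

```text
t 23.65 pos [0.5371 0.2082 0.0869] yaw 2.1312 q [ 0.25  0.39  1.72 -0.    1.03 -1.88] F [ 2.5 -3.8  4.3] w 0.038
[-0.62246612 -0.32220878  0.07318761]
```

Call:
carry_out:
  moves: [30,0,0,-0.012,-0.15,30,0,0,-0.012,-0.15,30,0,0,-0.012,-0.15,30,0,0,-0.012,-0.15,30,0,0,-0.012,-0.15,30,0,0,-0.012,-0.15,30,0,0,-0.012,-0.15,30,0,0,-0.012,-0.15,30,0,0,-0.012,-0.15,30,0,0,-0.012,-0.15]

```text
clock: 24.65
position: [0.5371, 0.2081, 0.0857]
ee_rot: [0.001, 0.453, 0.892, 0.0]
contact_force: [1.6, -4.4, 4.3]
width: 0.0382
```

Call:
carry_out:
  moves: [30,0,0,-0.012,-0.15,30,0,0,-0.012,-0.15,30,0,0,-0.012,-0.15,30,0,0,-0.012,-0.15,30,0,0,-0.012,-0.15,30,0,0,-0.012,-0.15,30,0,0,-0.012,-0.15,30,0,0,-0.012,-0.15,30,0,0,-0.012,-0.15,30,0,0,-0.012,-0.15]

```text
clock: 25.65
position: [0.5371, 0.208, 0.0845]
ee_rot: [0.001, 0.939, 0.344, 0.001]
contact_force: [2.5, -4.5, 4.6]
width: 0.0381
```

Call:
carry_out:
  moves: [30,0,0,-0.012,-0.15,30,0,0,-0.012,-0.15,30,0,0,-0.012,-0.15,30,0,0,-0.012,-0.15,30,0,0,-0.012,-0.15,30,0,0,-0.012,-0.15,30,0,0,-0.012,-0.15,30,0,0,0,0,80,0,0,0,0,80,0,0,0,0]

```text
clock: 26.65
position: [0.5348, 0.2093, 0.0824]
ee_rot: [-0.0, 0.986, -0.17, -0.001]
contact_force: [-0.2, 0.2, 0.6]
width: 0.066
```

Call:
carry_out:
  moves: [80,0,0,0,0.15,80,0,0,0,0.15,80,0,0,0,0.15,80,0,0,0,0.15,80,0,0,0,0.15,80,0,0,0,0.15,80,0,0,0,0.15,80,0,0,0,0.15,80,0,0,0,0.15,80,0,0,0,0.15]

```text
clock: 27.65
position: [0.5349, 0.2093, 0.0824]
ee_rot: [-0.001, 0.835, 0.55, -0.001]
contact_force: [0.8, 0.5, 0.5]
width: 0.068
```

Call:
carry_out:
  moves: [80,0,0,0,0.15,80,0,0,0,0.15,80,0,0,0,0.15,80,0,0,0,0.15,80,0,0,0,0.15,80,0,0,0,0.15,80,0,0,0,0.15,80,0,0,0,0.15,80,0,0,0,0.15,80,0,0,0,0.15]

```text
clock: 28.65
position: [0.5349, 0.2093, 0.0824]
ee_rot: [-0.001, 0.236, 0.972, 0.0]
contact_force: [-0.2, 0.2, -0.4]
width: 0.0683
```

Call:
carry_out:
  moves: [80,0,0,0,0.15,80,0,0,0,0.15,80,0,0,0,0.15,80,0,0,0,0.15,80,0,0,0,0.15,80,0,0,0,0.15,80,0,0,0,0.15,80,0,0,0,0.15,80,0,0,0,0.15,80,0,0,0,0.15]

```text
clock: 29.65
position: [0.5349, 0.2093, 0.0824]
ee_rot: [-0.001, -0.49, 0.872, 0.001]
contact_force: [0.0, -0.1, 0.2]
width: 0.0679
```

Call:
carry_out:
  moves: [80,0,0,0,0,30,0,0,0,0,30,0,0,0,0,30,0,0,0,0,30,0,0,0,0,30,0,0,0,0,30,0,0,-0.012,-0.1,30,0,0,-0.012,-0.15,30,0,0,-0.012,-0.15,30,0,0,-0.012,-0.15]

```text
clock: 30.65
position: [0.537, 0.2083, 0.0832]
ee_rot: [0.001, -0.228, 0.974, -0.0]
contact_force: [2.5, -3.9, 3.5]
width: 0.0379
```

```bash
python3 - <<'E'
from h import *
say(); print(manip.get_state()["moment"])
E
```

```text
t 30.65 pos [0.537  0.2083 0.0832] yaw 2.0312 q [ 0.25  0.4   1.72 -0.    1.02 -1.78] F [ 2.5 -3.9  3.5] w 0.0379
[-0.54184643 -0.37633337  0.18515852]
```

Call:
carry_out:
  moves: [30,0,0,-0.012,-0.15,30,0,0,-0.012,-0.15,30,0,0,-0.012,-0.15,30,0,0,-0.012,-0.15,30,0,0,-0.012,-0.15,30,0,0,-0.012,-0.15,30,0,0,-0.012,-0.15,30,0,0,-0.012,-0.15,30,0,0,-0.012,-0.15,30,0,0,-0.012,-0.15]

```text
clock: 31.65
position: [0.5371, 0.2082, 0.082]
ee_rot: [0.001, 0.497, 0.868, 0.0]
contact_force: [2.1, -3.3, 4.3]
width: 0.0381
```

Call:
carry_out:
  moves: [30,0,0,-0.012,-0.15,30,0,0,-0.012,-0.15,30,0,0,-0.012,-0.15,30,0,0,-0.012,-0.15,30,0,0,-0.012,-0.15,30,0,0,-0.012,-0.15,30,0,0,-0.012,-0.15,30,0,0,-0.012,-0.15,30,0,0,-0.012,-0.15,30,0,0,-0.012,-0.15]

```text
clock: 32.65
position: [0.5371, 0.2081, 0.0809]
ee_rot: [0.001, 0.955, 0.297, 0.001]
contact_force: [2.7, -3.3, 3.5]
width: 0.0384
```

Call:
carry_out:
  moves: [30,0,0,-0.012,-0.15,30,0,0,-0.012,-0.15,30,0,0,-0.012,-0.15,30,0,0,-0.012,-0.15,30,0,0,-0.012,-0.15,30,0,0,-0.012,-0.15,30,0,0,-0.012,-0.15,30,0,0,0,0,80,0,0,0,0,80,0,0,0,0]

```text
clock: 33.65
position: [0.5347, 0.2092, 0.0787]
ee_rot: [-0.0, 0.976, -0.219, -0.002]
contact_force: [-0.2, 0.1, -1.0]
width: 0.0658
```

Call:
carry_out:
  moves: [80,0,0,0,0.15,80,0,0,0,0.15,80,0,0,0,0.15,80,0,0,0,0.15,80,0,0,0,0.15,80,0,0,0,0.15,80,0,0,0,0.15,80,0,0,0,0.15,80,0,0,0,0.15,80,0,0,0,0.15]

```text
clock: 34.65
position: [0.5349, 0.2092, 0.0786]
ee_rot: [-0.001, 0.861, 0.508, -0.001]
contact_force: [-0.4, 0.4, -0.1]
width: 0.0682
```

Call:
carry_out:
  moves: [80,0,0,0,0.15,80,0,0,0,0.15,80,0,0,0,0.15,80,0,0,0,0.15,80,0,0,0,0.15,80,0,0,0,0.15,80,0,0,0,0.15,80,0,0,0,0.15,80,0,0,0,0.15,80,0,0,0,0.15]

```text
clock: 35.65
position: [0.5349, 0.2092, 0.0787]
ee_rot: [-0.001, 0.284, 0.959, 0.0]
contact_force: [0.2, 0.0, 0.3]
width: 0.068
```

Call:
carry_out:
  moves: [30,0,0,0,0,30,0,0,0,0,30,0,0,0,0,30,0,0,0,0,30,0,0,-0.012,-0.1,30,0,0,-0.012,-0.15,30,0,0,-0.012,-0.15,30,0,0,-0.012,-0.15,30,0,0,-0.012,-0.15,30,0,0,-0.012,-0.15]

```text
clock: 36.65
position: [0.5368, 0.2099, 0.0788]
ee_rot: [-0.0, 0.66, 0.752, 0.001]
contact_force: [1.2, 4.0, -1.2]
width: 0.0378
```

```bash
python3 - <<'E'
from h import *
say(); print(manip.get_state()["moment"])
E
```

```text
t 36.65 pos [0.5368 0.2099 0.0788] yaw 0.1299 q [0.25 0.4  1.73 0.   1.01 0.12] F [ 1.2  4.  -1.2] w 0.0378
[ 0.57404239 -0.1512733   0.1410083 ]
```

Call:
carry_out:
  moves: [30,0,0,-0.012,-0.15,30,0,0,-0.012,-0.15,30,0,0,-0.012,-0.15,30,0,0,-0.012,-0.15,30,0,0,-0.012,-0.15,30,0,0,-0.012,-0.15,30,0,0,-0.012,-0.15,30,0,0,-0.012,-0.15,30,0,0,-0.012,-0.15,30,0,0,0,0]

```text
clock: 37.65
position: [0.5377, 0.2091, 0.0779]
ee_rot: [-0.0, 0.984, 0.178, 0.002]
contact_force: [2.6, 1.3, 0.6]
width: 0.038
```

```bash
python3 - <<'E'
from h import *
say(); print(manip.get_state()["moment"])
E
```

```text
t 37.65 pos [0.5377 0.2091 0.0779] yaw -1.2136 q [ 0.25  0.4   1.73 -0.    1.01  1.46] F [2.6 1.3 0.6] w 0.038
[ 0.11552837 -0.38233923 -0.0829749 ]
```

Call:
carry_out:
  moves: [30,0,0,0,-0.1,30,0,0,0,-0.1,30,0,0,0,-0.1,30,0,0,0,-0.1,30,0,0,0,-0.1,30,0,0,0,-0.1,30,0,0,0,-0.1,30,0,0,0,0,30,0,0,0,0,30,0,0,0,0]

```text
clock: 38.65
position: [0.5337, 0.2105, 0.0776]
ee_rot: [-0.001, 0.986, -0.169, -0.002]
contact_force: [-3.8, 5.7, 3.5]
width: 0.0384
```

```bash
python3 - <<'E'
from h import *
say(); print(manip.get_state()["moment"])
E
```

```text
t 38.65 pos [0.5337 0.2105 0.0776] yaw -1.9107 q [0.25 0.4  1.73 0.   1.02 2.16] F [-3.8  5.7  3.5] w 0.0384
[0.99221431 0.65497657 0.18615098]
```

Call:
carry_out:
  moves: [80,0,0,0,0,80,0,0,0,0,80,0.2,-0.1,0,0.15,80,0,0,0,0.15,80,0,0,0,0.15,80,0,0,0,0.15,80,0,0,0,0.15,80,0,0,0,0.15,80,0,0,0,0.15,80,0,0,0,0.15]

```text
clock: 39.65
position: [0.5383, 0.2071, 0.0775]
ee_rot: [0.0, 0.908, 0.419, -0.0]
contact_force: [0.2, -0.7, 0.3]
width: 0.0685
```

```bash
python3 - <<'E'
from h import *
say(); im,c=shot("wrist","w9.png")
E
```

```text
t 39.65 pos [0.5383 0.2071 0.0775] yaw -0.7057 q [ 0.25  0.4   1.72 -0.    1.01  0.95] F [ 0.2 -0.7  0.3] w 0.0685
```

Call:
carry_out:
  moves: [30,0,0,0,0,30,0,0,0,0,30,0,0,0,0,30,0,0,0,0,30,0,0,0,0,30,0,0,0,-0.05,30,0,0,0,-0.05,30,0,0,0,-0.05,30,0,0,0,-0.05,30,0,0,0,0]
  squeeze: 80

```text
clock: 40.7
position: [0.534, 0.2093, 0.0784]
ee_rot: [-0.002, 0.947, 0.321, -0.003]
contact_force: [-8.7, 4.5, 10.3]
width: 0.0371
```

```bash
python3 - <<'E'
from h import *
say(); print(manip.get_state()["moment"])
E
```

```text
t 40.7 pos [0.534  0.2093 0.0784] yaw -0.9165 q [0.25 0.4  1.73 0.   1.02 1.16] F [-8.7  4.5 10.3] w 0.0371
[ 0.73583915  1.38529725 -0.07505257]
```

Call:
carry_out:
  moves: [30,0,0,0,-0.05,30,0,0,0,-0.05,30,0,0,0,-0.05,30,0,0,0,-0.05,30,0,0,0,-0.05,30,0,0,0,-0.05,30,0,0,0,-0.05,30,0,0,0,-0.05,30,0,0,0,0,30,0,0,0,0]

```text
clock: 41.7
position: [0.5293, 0.2102, 0.0781]
ee_rot: [-0.003, 0.992, 0.127, -0.008]
contact_force: [-17.4, 7.0, 15.9]
width: 0.0372
```

```bash
python3 - <<'E'
from h import *
say(); print(manip.get_state()["moment"])
E
```

```text
t 41.7 pos [0.5293 0.2102 0.0781] yaw -1.3168 q [0.25 0.4  1.73 0.01 1.03 1.56] F [-17.4   7.   15.9] w 0.0372
[ 1.37091558  2.70682307 -0.03803272]
```

Call:
carry_out:
  moves: [80,0,0,0,0,80,0,0,0,0,80,0,0,0,0.15,80,0,0,0,0.15,80,0,0,0,0.15,80,0,0,0,0.15,80,0,0,0,0.012,80,0,0,0,0,80,0,0,0,0,80,0,0,0,0]

```text
clock: 42.7
position: [0.5382, 0.2076, 0.0776]
ee_rot: [0.0, 0.907, 0.421, 0.0]
contact_force: [0.3, 0.7, -0.5]
width: 0.0681
```

```bash
python3 - <<'E'
from h import *
say(); im,c=shot("wrist","w10.png"); s,_=shot("scene","s10.png")
a=cv2.imread("pics/w9.png")[180:384,130:390]; b=cv2.imread("pics/w10.png")[180:384,130:390]
d=cv2.resize(cv2.imread("pics/s10.png")[150:250,230:330],(400,400),interpolation=cv2.INTER_CUBIC)
top=np.hstack([a,b]); top=cv2.resize(top,(790,310)); 
cv2.imwrite("pics/cmp.png",np.vstack([top,np.hstack([d[:280],np.zeros((280,390,3),np.uint8)])]))
E
```

```text
t 42.7 pos [0.5382 0.2076 0.0776] yaw -0.7026 q [ 0.25  0.4   1.72 -0.    1.01  0.95] F [ 0.3  0.7 -0.5] w 0.0681
```

View pics/cmp.png

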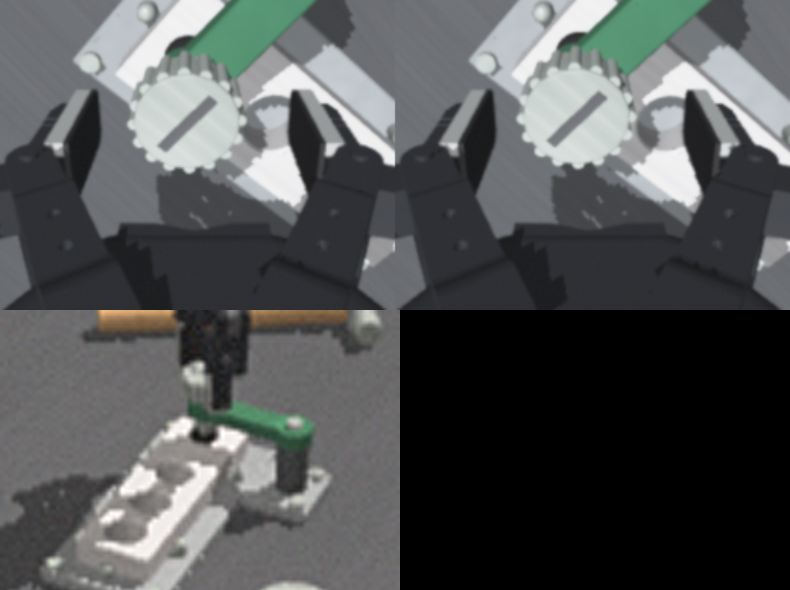

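The slot angle is the same before and after the last hard turn, so the screw is at its stop. The knob seems to have crept about 2 mm outward, so I'll nudge the arm back in against its stop.

Call:
carry_out:
  moves: [55,0,0,0,-0.12,55,0,0,0,-0.12,55,0,0,0,-0.12,55,0,0,0,-0.12,55,0,0,0,-0.12,55,0,0,0,-0.12,55,0.06,-0.4,0,0,55,0.06,-0.4,0,0,55,0.06,-0.4,0,0,55,0,0,0,0]
  squeeze: 40

```text
clock: 43.8
position: [0.5358, 0.2025, 0.0771]
ee_rot: [-0.007, 0.997, 0.073, -0.003]
contact_force: [-7.5, 19.6, 0.8]
width: 0.0468
```

```bash
python3 - <<'E'
from h import *
say()
E
```

```text
t 43.8 pos [0.5358 0.2025 0.0771] yaw -1.4253 q [0.23 0.4  1.73 0.02 1.01 1.65] F [-7.5 19.6  0.8] w 0.0468
```

Call:
carry_out:
  moves: [55,0.06,-0.3,0,0,55,0.03,-0.3,0,0,55,0.03,-0.2,0,0,55,0,0,0,0,55,0,0,0,0,55,0.03,-0.2,0,0,55,0,0,0,0,55,0,0,0,0,55,0,0,0,0,55,0,0,0,0]

```text
clock: 44.8
position: [0.5359, 0.2012, 0.0774]
ee_rot: [-0.014, 0.997, 0.071, -0.004]
contact_force: [-9.4, 42.7, -0.8]
width: 0.0469
```

```bash
python3 - <<'E'
from h import *
say()
E
```

```text
t 44.8 pos [0.5359 0.2012 0.0774] yaw -1.4288 q [0.22 0.4  1.74 0.03 1.01 1.63] F [-9.4 42.7 -0.8] w 0.0469
```

Call:
carry_out:
  moves: [55,-0.1,0.7,0,0,55,-0.1,0.7,0,0,75,-0.1,0.8,0,0,100,0,0,0,0,100,0,0,0,0,100,0,0,2,0,100,0,0,4,0.15,100,0,0,4,0.15,100,0,0,4,0.15,100,0,0,1,0.15]

```text
clock: 45.8
position: [0.5414, 0.2072, 0.2331]
ee_rot: [0.001, 0.93, 0.368, 0.005]
contact_force: [0.7, 0.2, 0.8]
width: 0.0856
```

Call:
carry_out:
  moves: [100,-1.8,-2.5,1,0.15,100,-1.8,-2.5,1,0.15,100,-1.8,-2.5,1,0.15,100,-1.8,-2.5,1,0.15,100,-1.8,-2.5,1,0.15,100,-1.8,-2.5,0,0.15,100,0,-1.5,0,0.07,100,0,0,0,0,100,0,0,0,0,100,0,0,0,0]

```text
clock: 46.8
position: [0.4307, 0.0429, 0.2775]
ee_rot: [-0.0, 0.653, 0.757, 0.0]
contact_force: [-0.2, -0.0, 0.1]
width: 0.0852
```

```bash
cat >> h.py <<'E'
def bushes(c,im,z=.02,lo=15):
    hsv=cv2.cvtColor(im,cv2.COLOR_RGB2HSV); m=(hsv[...,1]>120)&(hsv[...,0]>12)&(hsv[...,0]<30)&(hsv[...,2]>110)
    for k in cv2.findContours(m.astype(np.uint8),cv2.RETR_EXTERNAL,cv2.CHAIN_APPROX_NONE)[0]:
        if cv2.contourArea(k)<lo: continue
        (u,v),r=cv2.minEnclosingCircle(k); print("bush px",round(u,1),round(v,1),round(r,1),ray(c,[[u,v]],z)[0].round(4))
E
python3 - <<'E'
from h import *
say()
for n in ("top","wrist"):
    im,c=shot(n,n+"11.png"); print(n); bushes(c,im)
E
```

```text
t 46.8 pos [0.4307 0.0429 0.2775] yaw 0.1479 q [-0.06  0.03  1.69  0.    1.42 -0.21] F [-0.2 -0.   0.1] w 0.0852
top
bush px 507.0 304.5 17.5 [ 0.1744 -0.9103  0.02  ]
bush px 504.0 243.5 41.6 [ 0.3952 -0.9026  0.02  ]
bush px 289.9 167.9 5.5 [ 0.672  -0.1262  0.02  ]
wrist
bush px 389.0 277.0 5.0 [ 0.6799 -0.1143  0.02  ]
bush px 254.4 162.0 12.8 [0.4241 0.0464 0.02  ]
```

View pics/wrist11.png

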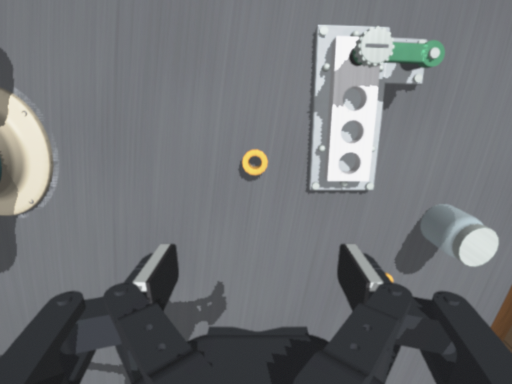

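The arm now lies square across the block's plain end. Bush 1 is at (254,162), unmoved; bush 2 was knocked to about (0.672, -0.126). I'll pick bush 1.

Call:
carry_out:
  moves: [100,-0.57,0.34,-4.5,0,100,0,0,-4.5,0,100,0,0,-4.5,0,100,0,0,-4.5,0,100,0,0,-4.5,0,100,0,0,-3,0,100,0,0,-1,0,100,0,0,-0.45,0,60,0,0,0,0,30,0,0,0,0]
  squeeze: 50

```text
clock: 47.9
position: [0.4262, 0.0461, 0.0093]
ee_rot: [0.001, 0.652, 0.758, 0.001]
contact_force: [0.7, -0.0, 0.2]
width: 0.0591
```

Call:
carry_out:
  moves: [25,0,0,0,0,25,0,0,0,0,25,0,0,0,0,25,0,0,0,0,25,0,0,0,0,25,0,0,1,0,25,0,0,3,0,25,0,0,3,0,25,0,0,2,0,25,0,0,0,0]

```text
clock: 48.9
position: [0.4271, 0.0459, 0.1014]
ee_rot: [0.003, 0.653, 0.758, 0.002]
contact_force: [0.6, -0.5, -0.9]
width: 0.0352
```

```bash
python3 - <<'E'
from h import *
st=say(); im,c=shot("wrist","w12.png"); o=st["position"]; bushes(c,im,o[2]+.012)
w=toolyaw(st); x=np.r_[np.cos(w),np.sin(w),0]; y=np.r_[-x[1],x[0],0]
for h in (.008,.012): print(proj(c,[o+h*np.r_[0,0,1]]))
E
```

```text
t 48.9 pos [0.4271 0.0459 0.1014] yaw 0.149 q [-0.06  0.18  2.   -0.    0.95 -0.2 ] F [ 0.6 -0.5 -0.9] w 0.0352
bush px 257.0 252.0 34.5 [0.4247 0.0487 0.1134]
[[260.5597707  253.44256195]]
[[260.70292413 257.10116342]]
```

View pics/w12.png

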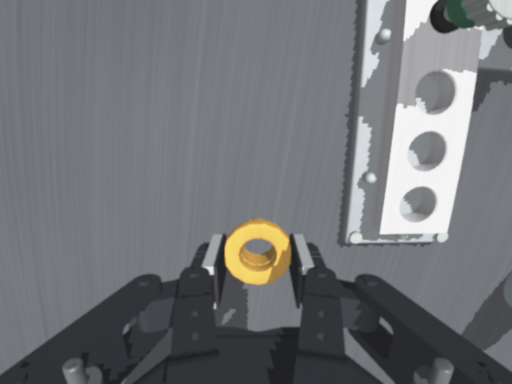

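Bush 1 is held centred in the jaws at (257,252). The bores are at (436,92), (427,151) and (419,204).

```bash
python3 - <<'E'
from h import *
st=manip.get_state(); c=cam("wrist",st); w=.148; x=np.r_[np.cos(w),np.sin(w)]; y=np.r_[-x[1],x[0]]
n=np.array([.549,.1367])
B=ray(c,[[419,204],[427,151],[436,92]],.034)[:,:2]
for b,l in zip(B,(-.07,-.026,.018)): print("seen",b.round(4),"pred",(n+l*y).round(4),"diff tool xy mm",((b-n-l*y)@np.c_[x,y]*1000).round(1))
T=cam("top"); im,_=shot("top","top12.png")
print(proj(T,[np.r_[n+l*y,.034] for l in (-.07,-.026,.018)]).round(1))
g=im.astype(float).mean(2)
for l in (-.07,-.026,.018):
    u,v=proj(T,[np.r_[n+l*y,.034]])[0]; a,b=int(round(u)),int(round(v)); p=g[b-5:b+6,a-5:a+6]; wgt=np.clip(130-p,0,None)
    yy,xx=np.mgrid[b-5:b+6,a-5:a+6]; q=[(wgt*xx).sum()/wgt.sum(),(wgt*yy).sum()/wgt.sum()]; print(q,ray(T,[q],.034)[0].round(4))
E
```

```text
seen [0.5552 0.0687] pred [0.5593 0.0675] diff tool xy mm [-3.8  1.8]
seen [0.548  0.1116] pred [0.5528 0.111 ] diff tool xy mm [-4.7  1.3]
seen [0.5417 0.155 ] pred [0.5463 0.1545] diff tool xy mm [-4.5  1.2]
[[233.8 200.7]
 [221.  202.7]
 [208.2 204.7]]
[np.float64(232.33366683341671), np.float64(200.10355177588795)] [0.5613 0.0726 0.034 ]
[np.float64(219.51495726495727), np.float64(202.2051282051282)] [0.5546 0.1161 0.034 ]
[np.float64(206.81571709233793), np.float64(205.13713163064838)] [0.545  0.1593 0.034 ]
```

Call:
carry_out:
  moves: [25,1.98,-0.28,0,0,25,1.98,-0.28,0,0,25,1.98,-0.28,0,0,25,1.98,-0.28,0,0,25,1.98,-0.28,0,0,25,1.98,-0.28,-1,0,25,1.98,-0.28,-1,0,25,0,0,-1.1,0,25,0,0,-1,0,25,0,0,0,0]

```text
clock: 50.0
position: [0.5598, 0.0268, 0.0545]
ee_rot: [-0.003, 0.652, 0.758, -0.002]
contact_force: [-0.2, -0.3, -1.1]
width: 0.0356
```

```bash
python3 - <<'E'
from h import *
st=say(); im,c=shot("wrist","w13.png"); o=st["position"]; w=toolyaw(st); x=np.r_[np.cos(w),np.sin(w)]; y=np.r_[-x[1],x[0]]; n=np.array([.549,.1367])
for l in (-.07,-.026,.018): print(proj(c,[np.r_[n+l*np.array([-.1475,.989]),.034]]).round(1))
cv2.imwrite("pics/w13b.png",cv2.resize(im[:,130:390],None,fx=2,fy=2,interpolation=cv2.INTER_CUBIC)[:600,:,::-1])
E
```

```text
t 50.0 pos [0.5598 0.0268 0.0545] yaw 0.1491 q [-0.08  0.41  1.78  0.    0.95 -0.23] F [-0.2 -0.3 -1.1] w 0.0356
[[269.6 170.6]]
[[270.5  93.8]]
[[271.4   7.8]]
```

View pics/w13b.png

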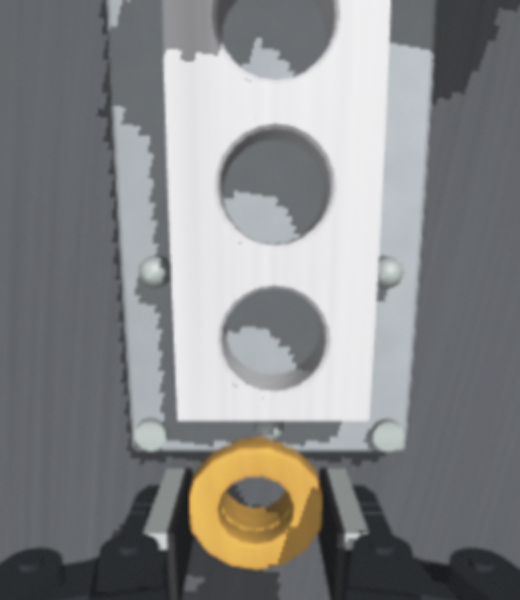

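The bores show at full-image (267.5,169) and (267.7,92). That agrees with my predicted positions to within about 1 mm. That was my 16th picture, so from here I work by numbers. I'll move over bore0.

Call:
carry_out:
  moves: [25,-0.15,1.04,0,0,25,-0.15,1.04,0,0,25,-0.15,1.04,0,0,25,-0.16,1.03,0,0,25,0,0,0,0,25,0,0,0,0,25,0,0,0,0,25,0,0,0,0,25,0,0,0,0,25,0,0,0,0]

```text
clock: 51.05
position: [0.5572, 0.0676, 0.057]
ee_rot: [0.0, 0.653, 0.758, 0.0]
contact_force: [-0.3, -0.1, -1.1]
width: 0.035
```

```bash
python3 - <<'E'
from h import *
say()
E
```

```text
t 51.05 pos [0.5572 0.0676 0.057 ] yaw 0.1485 q [-0.    0.41  1.78 -0.    0.95 -0.15] F [-0.3 -0.1 -1.1] w 0.035
```

Call:
carry_out:
  moves: [25,0.24,0.02,0,0,25,0,0,-0.5,0,25,0,0,-0.3,0,25,0,0,-0.2,0,25,0,0,-0.2,0,25,0,0,-0.2,0,25,0,0,-0.2,0,25,0,0,0,0,25,0,0,0,0,25,0,0,0,0]

```text
clock: 52.05
position: [0.5596, 0.0681, 0.0412]
ee_rot: [0.0, 0.652, 0.758, 0.0]
contact_force: [0.3, -0.1, -0.1]
width: 0.0352
```

```bash
python3 - <<'E'
from h import *
say(); print(manip.get_state()["moment"])
E
```

```text
t 52.05 pos [0.5596 0.0681 0.0412] yaw 0.1491 q [-0.    0.43  1.8  -0.    0.92 -0.15] F [ 0.3 -0.1 -0.1] w 0.0352
[-0.00579593  0.00158242 -0.02806995]
```

Contact hasn't begun, or only just. I'll lower further while watching the force.

Call:
carry_out:
  moves: [25,0,0,-0.1,0,25,0,0,-0.1,0,25,0,0,-0.1,0,25,0,0,0,0,25,0,0,0,0,25,0,0,0,0,25,0,0,0,0,25,0,0,0,0,25,0,0,0,0,25,0,0,0,0]

```text
clock: 53.05
position: [0.5596, 0.0681, 0.0386]
ee_rot: [0.0, 0.653, 0.758, 0.0]
contact_force: [-1.4, -0.7, 5.8]
width: 0.0354
```

```bash
python3 - <<'E'
from h import *
say(); print(manip.get_state()["moment"])
E
```

```text
t 53.05 pos [0.5596 0.0681 0.0386] yaw 0.149 q [-0.    0.43  1.8  -0.    0.91 -0.15] F [-1.4 -0.7  5.8] w 0.0354
[-0.05137224  0.29527368 -0.02369377]
```

Call:
carry_out:
  moves: [25,0,0,-0.1,0,25,0,0,0,0,25,0,0,-0.1,0,25,0,0,0,0,25,0,0,-0.1,0,25,0,0,0,0,25,0,0,0,0,25,0,0,0,0,25,0,0,0,0,25,0,0,0,0]
  squeeze: 70

```text
clock: 54.05
position: [0.5596, 0.0681, 0.0359]
ee_rot: [0.0, 0.652, 0.758, 0.0]
contact_force: [-2.7, 0.5, 8.4]
width: 0.0344
```

```bash
python3 - <<'E'
from h import *
say(); print(manip.get_state()["moment"])
E
```

```text
t 54.05 pos [0.5596 0.0681 0.0359] yaw 0.1491 q [-0.    0.43  1.8  -0.    0.9  -0.15] F [-2.7  0.5  8.4] w 0.0344
[-0.04894321  0.39993927  0.06223429]
```

Call:
carry_out:
  moves: [70,0,0,0,0,70,0,0,0,0,70,0,0,0,0,70,0,0,1.5,0,70,0,0,1.5,0,0,0,0,0,0,0,0,0,0,0,0,0,0,0,0,0,0,0,0,0,0,0,0,0,0]
  squeeze: 40

```text
clock: 55.05
position: [0.5592, 0.0681, 0.0644]
ee_rot: [-0.0, 0.653, 0.758, -0.0]
contact_force: [-0.2, -0.2, 0.6]
width: -0.0001
```

Call:
carry_out:
  moves: [0,0,0,-0.5,0,0,0,0,-0.5,0,0,0,0,-0.3,0,0,0,0,-0.2,0,0,0,0,-0.2,0,0,0,0,-0.1,0,0,0,0,-0.1,0,0,0,0,0,0,0,0,0,0,0,0,0,0,0,0]

```text
clock: 56.05
position: [0.5596, 0.0682, 0.0462]
ee_rot: [0.0, 0.652, 0.758, 0.0]
contact_force: [0.5, -1.0, -0.2]
width: -0.0003
```

```bash
python3 - <<'E'
from h import *
say(); print(manip.get_state()["moment"])
E
```

```text
t 56.05 pos [0.5596 0.0682 0.0462] yaw 0.1491 q [-0.    0.42  1.79 -0.    0.93 -0.15] F [ 0.5 -1.  -0.2] w -0.0003
[ 0.02882582  0.00987937 -0.00846421]
```

Call:
carry_out:
  moves: [0,0,0,-0.1,0,0,0,0,-0.1,0,0,0,0,-0.1,0,0,0,0,-0.1,0,0,0,0,-0.1,0,0,0,0,0,0,0,0,0,0,0,0,0,0,0,0,0,0,0,0,0,0,0,0,0,0]

```text
clock: 57.05
position: [0.5597, 0.0681, 0.0422]
ee_rot: [0.0, 0.653, 0.758, 0.0]
contact_force: [-2.0, 0.7, 8.0]
width: -0.0002
```

Call:
carry_out:
  moves: [0,0,0,-0.1,0,0,0,0,0,0,0,0,0,-0.1,0,0,0,0,0,0,0,0,0,-0.1,0,0,0,0,0,0,0,0,0,0,0,0,0,0,0,0,0,0,0,0,0,0,0,0,0,0]

```text
clock: 58.05
position: [0.5598, 0.0682, 0.0419]
ee_rot: [0.001, 0.652, 0.758, 0.001]
contact_force: [-6.4, -0.7, 23.8]
width: 0.0004
```

```bash
python3 - <<'E'
from h import *
say(); print(manip.get_state()["moment"])
E
```

```text
t 58.05 pos [0.5598 0.0682 0.0419] yaw 0.1493 q [-0.    0.43  1.8  -0.    0.92 -0.15] F [-6.4 -0.7 23.8] w 0.0004
[-0.08184114  1.16688955 -0.01990216]
```

It stopped hard at 0.042 m, which is flush. Now bush 2.

Call:
carry_out:
  moves: [0,0,0,2,0,0,0,0,4,0,100,0,0,4,0,100,1,-2,4,0,100,2,-4,3,0,100,2,-4,0,0,100,2,-4,0,0,100,2,-4,0,0,100,2.1,-1.8,0,0,100,0,0,0,0]

```text
clock: 59.05
position: [0.6713, -0.1306, 0.2049]
ee_rot: [0.001, 0.654, 0.757, -0.0]
contact_force: [-1.1, 0.4, -0.1]
width: 0.0855
```

Call:
carry_out:
  moves: [100,0,0,0,0,100,0,0,0,0,100,0,0,0,0,100,0,0,0,0,100,0,0,0,0,100,0,0,0,0,100,0,0,0,0,100,0,0,0,0,100,0,0,0,0,100,0,0,0,0]

```text
clock: 60.05
position: [0.6692, -0.127, 0.2059]
ee_rot: [0.0, 0.653, 0.758, 0.0]
contact_force: [0.5, 0.1, -0.9]
width: 0.0852
```

```bash
python3 - <<'E'
from h import *
say()
for n in ("top","wrist"):
    im,c=shot(n,n+"14.png"); print(n); bushes(c,im)
E
```

```text
t 60.05 pos [ 0.6692 -0.127   0.2059] yaw 0.1489 q [-0.29  0.45  1.3   0.    1.39 -0.44] F [ 0.5  0.1 -0.9] w 0.0852
top
bush px 233.5 200.5 4.7 [0.561  0.0691 0.02  ]
bush px 290.1 167.8 5.6 [ 0.6725 -0.1269  0.02  ]
wrist
bush px 260.6 175.4 15.4 [ 0.6715 -0.1265  0.02  ]
```

Call:
carry_out:
  moves: [100,0.36,0.05,-3,0,100,0,0,-4,0,100,0,0,-4,0,100,0,0,-4,0,100,0,0,-3,0,100,0,0,-1.35,0,100,0,0,-0.4,0,100,0,0,0,0,60,0,0,0,0,30,0,0,0,0]
  squeeze: 60

```text
clock: 61.15
position: [0.6741, -0.1269, 0.0105]
ee_rot: [0.002, 0.652, 0.758, 0.001]
contact_force: [-0.3, -0.2, -0.8]
width: 0.059
```

Call:
carry_out:
  moves: [25,0,0,0,0,25,0,0,0,0,25,0,0,0,0,25,0,0,0,0,25,0,0,0,0,25,0,0,1,0,25,0,0,3,0,25,0,0,3,0,25,0,0,2,0,25,0,0,0,0]

```text
clock: 62.15
position: [0.675, -0.1271, 0.1025]
ee_rot: [0.003, 0.653, 0.758, 0.002]
contact_force: [1.2, 0.3, -0.7]
width: 0.0349
```

```bash
python3 - <<'E'
from h import *
st=say(); im,c=shot("wrist","w15.png"); bushes(c,im,st["position"][2]+.012)
E
```

```text
t 62.15 pos [ 0.675  -0.1271  0.1025] yaw 0.149 q [-0.29  0.52  1.44  0.    1.17 -0.44] F [ 1.2  0.3 -0.7] w 0.0349
bush px 496.5 305.0 14.5 [ 0.8256 -0.1419  0.1145]
bush px 257.4 252.8 34.1 [ 0.6729 -0.1248  0.1145]
```

Call:
carry_out:
  moves: [25,-1.74,3.41,0,0,25,-1.74,3.41,0,0,25,-1.74,3.41,0,0,25,-1.74,3.41,0,0,25,-1.74,3.41,0,0,25,-1.74,3.41,0,0,25,-1.78,3.41,0,0,25,0,0,-2,0,25,0,0,-1.5,0,25,0,0,0,0]

```text
clock: 63.2
position: [0.5472, 0.1124, 0.0601]
ee_rot: [-0.003, 0.652, 0.758, -0.003]
contact_force: [-0.5, 0.3, -1.5]
width: 0.0351
```

Call:
carry_out:
  moves: [25,0,0,0,0,25,0,0,0,0,25,0,0,0,0,25,0,0,0,0,25,0,0,0,0,25,0,0,0,0,25,0,0,0,0,25,0,0,0,0,25,0,0,0,0,25,0,0,0,0]

```text
clock: 64.2
position: [0.5505, 0.1122, 0.0634]
ee_rot: [0.0, 0.652, 0.758, 0.0]
contact_force: [0.6, 0.4, -1.3]
width: 0.0348
```

```bash
python3 - <<'E'
from h import *
say()
E
```

```text
t 64.2 pos [0.5505 0.1122 0.0634] yaw 0.1491 q [ 0.08  0.4   1.77  0.    0.97 -0.07] F [ 0.6  0.4 -1.3] w 0.0348
```

Call:
carry_out:
  moves: [25,0.24,-0.06,0,0,25,0,0,-0.7,0,25,0,0,-0.6,0,25,0,0,-0.3,0,25,0,0,-0.2,0,25,0,0,-0.2,0,25,0,0,-0.2,0,25,0,0,0,0,25,0,0,0,0,25,0,0,0,0]

```text
clock: 65.2
position: [0.5531, 0.1116, 0.0416]
ee_rot: [0.0, 0.652, 0.758, 0.0]
contact_force: [-0.3, -0.3, -0.4]
width: 0.0351
```

Call:
carry_out:
  moves: [25,0,0,-0.1,0,25,0,0,-0.1,0,25,0,0,-0.1,0,25,0,0,0,0,25,0,0,0,0,25,0,0,0,0,25,0,0,0,0,25,0,0,0,0,25,0,0,0,0,25,0,0,0,0]

```text
clock: 66.2
position: [0.553, 0.1116, 0.039]
ee_rot: [0.0, 0.652, 0.758, 0.0]
contact_force: [-1.0, 0.5, 5.9]
width: 0.035
```

```bash
python3 - <<'E'
from h import *
say(); print(manip.get_state()["moment"])
E
```

```text
t 66.2 pos [0.553  0.1116 0.039 ] yaw 0.1491 q [ 0.08  0.43  1.8  -0.    0.91 -0.07] F [-1.   0.5  5.9] w 0.035
[0.00517867 0.23473487 0.00466538]
```

Behaviour is the same as the first one. I'll push a bit, release, and press from above with shut fingers.

Call:
carry_out:
  moves: [25,0,0,-0.1,0,25,0,0,0,0,25,0,0,-0.1,0,25,0,0,0,0,25,0,0,-0.1,0,25,0,0,0,0,25,0,0,0,0,25,0,0,0,0,25,0,0,0,0,25,0,0,0,0]
  squeeze: 70

```text
clock: 67.2
position: [0.553, 0.1116, 0.0363]
ee_rot: [0.0, 0.653, 0.758, 0.0]
contact_force: [-2.7, 0.7, 7.1]
width: 0.035
```

Call:
carry_out:
  moves: [70,0,0,0,0,70,0,0,0,0,70,0,0,0,0,70,0,0,1.5,0,70,0,0,1.5,0,0,0,0,0,0,0,0,0,0,0,0,0,0,0,0,0,0,0,0,0,0,0,0,0,0]
  squeeze: 40

```text
clock: 68.2
position: [0.5525, 0.1116, 0.0648]
ee_rot: [-0.0, 0.653, 0.758, -0.0]
contact_force: [-0.8, -0.7, 0.0]
width: -0.0001
```

Call:
carry_out:
  moves: [0,0,0,-0.5,0,0,0,0,-0.5,0,0,0,0,-0.4,0,0,0,0,-0.2,0,0,0,0,-0.2,0,0,0,0,-0.1,0,0,0,0,-0.1,0,0,0,0,-0.1,0,0,0,0,-0.1,0,0,0,0,0,0]

```text
clock: 69.2
position: [0.5529, 0.1116, 0.0446]
ee_rot: [0.0, 0.652, 0.758, 0.0]
contact_force: [-1.8, -0.4, 7.2]
width: -0.0
```

Call:
carry_out:
  moves: [0,0,0,-0.1,0,0,0,0,0,0,0,0,0,-0.1,0,0,0,0,0,0,0,0,0,-0.1,0,0,0,0,0,0,0,0,0,-0.1,0,0,0,0,0,0,0,0,0,0,0,0,0,0,0,0]

```text
clock: 70.2
position: [0.553, 0.1116, 0.042]
ee_rot: [0.001, 0.652, 0.758, 0.0]
contact_force: [-5.0, -0.7, 15.3]
width: -0.0002
```

```bash
python3 - <<'E'
from h import *
say(); print(manip.get_state()["moment"])
E
```

```text
t 70.2 pos [0.553  0.1116 0.042 ] yaw 0.1492 q [ 0.08  0.43  1.79 -0.    0.92 -0.07] F [-5.  -0.7 15.3] w -0.0002
[-0.11058718  0.75112392  0.00403368]
```

Call:
carry_out:
  moves: [0,0,0,-0.1,0,0,0,0,0,0,0,0,0,-0.1,0,0,0,0,0,0,0,0,0,0,0,0,0,0,0,0,0,0,0,0,0,0,0,0,0,0,0,0,0,0,0,0,0,0,0,0]

```text
clock: 71.2
position: [0.5531, 0.1117, 0.0419]
ee_rot: [0.001, 0.652, 0.758, 0.001]
contact_force: [-7.2, -1.3, 27.9]
width: 0.0003
```

Call:
carry_out:
  moves: [0,0,0,2,0,0,0,0,4,0,0,0,0,4,0,0,0,0,4,0,0,-2,-3,4,0,0,-4,-3,0,0,0,-4,-3,0,0,0,-4,-3,0,0,0,-2,-2,0,0,0,0,0,0,0]

```text
clock: 72.2
position: [0.3914, -0.0277, 0.2148]
ee_rot: [0.0, 0.654, 0.757, -0.001]
contact_force: [0.7, 0.4, 0.6]
width: 0.0004
```

Call:
carry_out:
  moves: [0,0,0,0,0,0,0,0,0,0,0,0,0,0,0,0,0,0,0,0,0,0,0,0,0,0,0,0,0,0,0,0,0,0,0,0,0,0,0,0,0,0,0,0,0,0,0,0,0,0]

```text
clock: 73.2
position: [0.3944, -0.0263, 0.2146]
ee_rot: [0.0, 0.653, 0.758, 0.0]
contact_force: [-0.2, -1.1, -0.7]
width: -0.0
```

```bash
python3 - <<'E'
from h import *
say()
for n in ("top","scene","wrist"):
    im,c=shot(n,n+"16.png"); print(n); bushes(c,im,.042,8)
    if n!="wrist":
        P=proj(c,[[.5596,.0681,.042],[.5531,.1116,.042],[.5384,.2082,.0945],[.6175,.220,.072]]); print(P.round(1).tolist())
        if n=="top":
            a=cv2.imread("pics/top0.png")[:,:,::-1]; d=np.abs(a.astype(int)-im).max(2)>50; d[260:]=0
            for k in cv2.findContours(d.astype(np.uint8),cv2.RETR_EXTERNAL,cv2.CHAIN_APPROX_NONE)[0]:
                if cv2.contourArea(k)>15: print("changed",cv2.boundingRect(k))
        hsv=cv2.cvtColor(im,cv2.COLOR_RGB2HSV); m=((hsv[...,1]>90)&(hsv[...,0]>50)&(hsv[...,0]<90)&(hsv[...,2]>40)).astype(np.uint8)
        for k in cv2.findContours(m,cv2.RETR_EXTERNAL,cv2.CHAIN_APPROX_NONE)[0]:
            if cv2.contourArea(k)>25: print("green",cv2.minAreaRect(k))
E
```

```text
t 73.2 pos [ 0.3944 -0.0263  0.2146] yaw 0.1489 q [-0.24  0.01  1.87  0.    1.26 -0.39] F [-0.2 -1.1 -0.7] w -0.0
top
bush px 505.0 359.0 11.2 [-0.0189 -0.8919  0.042 ]
bush px 504.5 337.0 9.0 [ 0.0617 -0.8878  0.042 ]
bush px 505.0 254.5 52.7 [ 0.3565 -0.8922  0.042 ]
bush px 220.7 202.7 4.7 [0.5523 0.1117 0.042 ]
bush px 233.6 200.5 4.6 [0.5592 0.068  0.042 ]
bush px 496.5 122.0 4.3 [ 0.8366 -0.8894  0.042 ]
bush px 510.5 115.0 4.0 [ 0.8649 -0.9509  0.042 ]
[[233.6, 200.4], [220.7, 202.4], [190.2, 206.0], [187.6, 182.7]]
changed (290, 246, 8, 14)
changed (251, 238, 39, 22)
changed (235, 235, 19, 25)
changed (200, 214, 20, 6)
changed (204, 202, 7, 8)
changed (289, 200, 58, 33)
changed (181, 200, 17, 16)
changed (216, 198, 11, 10)
changed (229, 196, 11, 10)
changed (164, 194, 11, 12)
changed (241, 193, 6, 18)
changed (187, 189, 6, 9)
changed (276, 171, 11, 12)
green ((189.5, 190.5), (5.0, 17.0), 0.0)
scene
bush px 264.0 199.5 9.7 [0.5591 0.0835 0.042 ]
bush px 478.5 185.0 34.3 [1.0796 0.5398 0.042 ]
bush px 16.0 177.0 18.4 [-0.1922 -0.2795  0.042 ]
bush px 6.3 134.8 8.9 [-0.5087 -0.129   0.042 ]
bush px 252.5 89.5 10.1 [0.0198 0.781  0.042 ]
bush px 229.4 54.7 29.9 [-0.3839  1.125   0.042 ]
bush px 51.4 4.7 4.7 [-2.3562  1.3334  0.042 ]
bush px 30.5 8.5 9.6 [-2.3832  1.1645  0.042 ]
[[261.3, 202.0], [267.5, 194.5], [280.7, 165.3], [303.6, 177.2]]
green ((291.95294189453125, 178.21177673339844), (30.58719825744629, 6.941775321960449), 12.528807640075684)
wrist
bush px 412.5 119.0 16.7 [0.5564 0.0678 0.042 ]
bush px 417.7 78.6 17.3 [0.5501 0.1108 0.042 ]
```

```bash
python3 -c "
from rig import manip; print(manip.sign_off())"
```

```text
the job is handed in; nothing more can be done
None
```

I handed the job in at 73 s: the block is clamped in the fixture and both bushings on the bench are pressed in flush. There was no third bushing in the pictures.

- **Block:** It lies flat between the pins with the plain end on the clamp's side. The wrist picture after release showed it clear inside all the pins.
- **Clamp:** The arm is against its inner stop; a final push of about 43 N barely moved it. It had crept out about 2 mm during the last turns of the screw, so I pushed it back. A wrist picture afterwards showed it square across the block.
- **Screw:** I turned the hand screw clockwise about 15.7 rad or a little more. A last turn at 80 N grip did not change the slot's angle, so I take it to be at its stop.
- **Bushings:** They are in bore0 and bore1. Each stopped dead at 42 mm collar height, the flush height, under 24 N and 28 N. One had been knocked aside mid-run, so I found it again before picking it up. The last top image puts both within 1 mm of where they should be.
- **Bystanders:** Comparing the first and last top images showed no change at the jar, the hammer or the magnet.

**Checks that disagreed:** the cameras differed by up to about 14 mm on the fixture's position. I settled it from the pin positions seen close up and from contact forces. I had used all 16 picture views before the bushings went in, so those checks are by numbers, not by eye.

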